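# Square up a mitred frame and hold the magnifier over its joint

### The arm

A 6-joint arm with a two-finger parallel gripper is mounted at the origin on the work surface. World frame = base frame: x ahead of the robot, y to its left, z up, the work surface at z = 0. Lengths are in m, angles in degrees, forces in N, time in s.
With the tool pointing down it reaches from about 0.375 to 0.975 m from the base axis. Payload 3.8 kg.
Tool frame: the origin (TCP) lies midway between the tips of the shut fingers; the grasp point (between the pads) lies 19 mm behind it; z points along the fingers, y is the direction in which the jaws open and shut (so a half turn about z gives the same grasp; the last joint's range is limited). The gripper opens to 85 mm and grips with 20 to 120 N. Pads are 22 mm wide; open, the fingers measure 114 mm over their backs; the gripper's body (76 mm by 85 mm) begins 54 mm behind the grasp point. The pads swing forward as they close: fully open they stand 13 mm farther back than shut.
Start: joints at [62.974, 15.12, 91.902, -0, 72.978, -2.114], TCP at [0.284, 0.612, 0.208] pointing down, gripper open.
Joint ranges: [-150.88, 150.88], [-54.13, 125.18], [17.81, 147.31], [-75.09, 255.09], [0, 152.58], [-146.25, 146.25]. Speed limits (degrees/s): [147.25, 147.25, 180, 180, 180, 180].

### API

Orientations are given as [roll, pitch, yaw] about the fixed x, y, z axes, in that order (R = Rz(yaw) Ry(pitch) Rx(roll)).
In Python, from cell import manip, optics gives the robot as it stands.
- The arm moves only by the tool carry_out, never from a script. Its argument "increments" is a list of rows, each an object of numbers: "jaw": the opening, from 0 (shut) to 1 (fully open); "x", "y", "z": the shift along the tool's x, y, z in cm; "spin": the turn about the tool's z in degrees. A call has 1 to 8 rows; each row shifts and turns the commanded pose from where the row before left it, along the tool's axes as they then stand; what a row does not reach is not made up. A row lasts 1/8 s, in which the tool goes at most 62.5 mm and 10.7 degrees, less where a joint would pass 70% of its speed; a pose out of reach is approached as far as the arm can. A call is refused whole if a number of a shift passes 6.25 or a number of a turn 10.7, either way. A call with a gripper value outside its range is refused whole. The fingers move at their own pace and stop on an object; "squeeze" is the grip in N (left out, the last holds). Time passes only in rows, so rows that do not move let the fingers close. It gives the time, the measured TCP pose, the force and the opening at its end, in the units of the state.
- manip.state(): the state, without advancing time (a new reading comes with each control period).
- optics.read_camera(name): name is "side" or "top"; returns a dict with "img" (480x640x3 uint8, red, green, blue), "mtx" (3x3 intrinsics, pixels), "pose" (4x4, takes a point from camera to world coordinates). Camera axes: x right, y down, z forward; pixel columns grow to the right and rows downward; lengths in m; the calibration is good to about 2 mm. A picture is of the moment at which its call begins. There is no depth.
- manip.sign_off(): hands the job in, once; it reports no verdict.
Trained networks look in a picture, given as the dict that the camera call returned (one of the last four; its "shot" number tells which), for a name from the list of things; names that differ only in an ending like _2 or _b are one class to them, and where a whole thing is asked for, a point or a joint stands for the part that bears it (a point fixed in the world has none). Each returns a list of dicts, best first, with "confidence" (0 to 1); they miss things now and then, are a little off and sometimes report something else, mostly with a low value. They report only what shows in the picture. A call takes as long as a camera call. They do not tell look-alikes from the thing itself.
- optics.search_frame(picture, name): "location" ([x, y, z] in m, in the coordinates of the camera as it stood for that picture, good to about 4 mm: the middle of the surface that is visible of it).
- optics.tip_of(picture, name): "location" ([x, y, z] in m, in the coordinates of the camera as it stood for that picture, good to about 4 mm: a listed point, or the origin of a listed thing).
The state is a dict: "time": time; "joint_pos": joint angles; "joint_velocities": joint speeds; "joint_torque": joint torques, N m; "position": TCP position; "orientation": TCP orientation; "contact_force": force on the tool from outside, world axes, zero at the start; "moment": the same for the moment, N m; "width": finger opening in m.
Only numpy, scipy, OpenCV 4.12 (cv2) and the standard library are available. Lean on these libraries where they do the work, as an engineer would, in place of code of your own. Each camera call takes 0.05 s, during which the arm holds its last target.

### The job

Slide the picture frame along the squaring board, without lifting it, until it sits square and flush against both fences in their corner. Then draw the hand magnifier out of its sloping stand and hold it still over the frame's mitre joint in that corner: lens level and centred on the joint, about 10 cm above the frame. Finish while still holding it there, touching nothing else with it, with the frame still flush and every other thing left in its place.

Things in the scene. Friction and masses are not known exactly. Their poses are not given: they have to be found in the camera images.
- board: fixed plywood squaring board on the table, 280 (x) by 380 (y) by 12 mm thick. Two wooden fence battens, 22 mm wide, stand 14 mm above its top: the far fence along y, inner face at board x = 100 mm, from y = -80 to 145; the left fence along x, inner face at y = 160 mm, from x = -75 to 85. Origin under its centre; x to the far fence, y to the left fence, z up
- fence_corner (a point): where the inner faces of the two fences would meet, at the board's top surface; axes as the board's
- frame: empty mitred picture frame of dark wood lying loose on the board, 140 (its x) by 190 (its y) by 18 mm high, 0.18 to 0.35 kg; rails 22 mm wide (outer 13 mm full height, inner step 13 mm high), opening 96 by 146 mm. Origin under its centre; +x side belongs against the far fence, +y side against the left fence
- joint (a point): middle of the mitre joint (dark diagonal line) in the frame's +x +y corner, the one that goes into the fence corner: frame (59, 84, 18) mm, on the top
- frame_corner (a point): outer lower corner of the frame at (+70, +95, 0) mm: belongs at the fence corner
- frame_right (a point): outer lower corner of the frame at (+70, -95, 0) mm: belongs against the far fence
- frame_near (a point): outer lower corner of the frame at (-70, +95, 0) mm: belongs against the left fence
- stand: fixed wooden brush stand right of the board, base 150 (x) by 170 mm (y from -125 to 45), 16 mm thick; a block on it, about 100 mm high, has two sockets that slope up 50 degrees above level towards the stand's +x (to the left, towards the board): the magnifier's on y = 0, the brush's at y = -85 mm. Origin on the table
- socket_mouth (a point): middle of the mouth of the magnifier's socket, 80 mm above the table on the stand's sloping face; the socket is 22 wide, 15 high and 50 mm deep
- magnifier: loose hand magnifier, 195 mm long, 0.13 kg: steel-rimmed lens 80 mm across, 8 mm thick; flat black handle 20 wide (its y), 13 mm thick (its z), from x = -50 to -155 mm. Origin at the lens centre; x from handle to lens, z the lens axis. At first the last 50 mm of handle are in the socket (2 mm play), x sloping up about 50 degrees, z up and to the right; it draws out along its x
- handle (a point): point on the handle's axis at magnifier x = -75 mm, in the middle of the part left free by the stand (x = -105 to -50 mm): a place to grip across the 20 mm width
- brush: flat brush, 187 mm long, 26 mm wide at the top, standing bristles up in the stand's other socket; stays there
- tape: cardboard-coloured tape roll, 52 mm across, 22 mm high, on the right part of the squaring board; origin under its centre; stays there
- glue: white bottle, 48 mm across, 120 mm high, beyond the board; stays there
- offcut: L-shaped offcut of frame moulding, 110 x 92 x 18 mm, loose on the table left of the board; not the frame; stays there
- jar: glass jar of pencils, 74 mm across, 165 mm high with its pencils, left of the board; stays there
- screwdriver: screwdriver, 180 mm long, lying on the table at the right; stays there
- block: cork sanding block, 70 x 110 x 32 mm, on the table at the left, nearer the robot; stays there
Mind the look-alikes: they are no part of the job. Leave any turquoise look-alike of the brush alone.

How it is judged:
By the outcome, as a careful person would: the job done as asked, in the order asked, and still so for the second after the job is handed in, while the arm keeps its last pose, push and grip.
It also fails if it takes over 72 s, if anything falls off the work surface, if the arm or the gripper's body presses on something with over 40 N, if the wrist force passes 120 N, or if a joint passes its speed limit or range.

## Working session

There is one attempt and no reset: what is moved stays moved. The work goes in short steps, Python scripts to look and compute and a tool call to move; the robot and the scene stay as the last step left them, time stands still between calls to the robot, and variables do not carry over. Pictures are saved under pics/ and viewed, and the job is handed in when it is done.

Besides the shell and the picture viewer there is one more tool, called after ">>>" as name(argument=value, ...), one argument or row to a line, values as JSON. carry_out: Moves the arm, as the interface text tells. Its arguments: {"type":"object","properties":{"increments":{"type":"array"},"squeeze":{"type":"number"}},"required":["increments"]}

```bash
mkdir -p pics; cat > h.py <<'E'
import numpy as np, cv2
from cell import manip, optics
from scipy.spatial.transform import Rotation as R
def shot(n,fn):
    p=optics.read_camera(n); cv2.imwrite('pics/'+fn,p['img'][:,:,::-1]); return p
def w(p,l): return (p['pose']@np.r_[l,1])[:3]
def px(p,X):
    c=np.linalg.inv(p['pose'])@np.r_[X,1]; u=p['mtx']@c[:3]; return u[:2]/u[2]
def ray(p,uv,z):
    d=p['pose'][:3,:3]@np.linalg.inv(p['mtx'])@np.r_[uv,1]; o=p['pose'][:3,3]; return o+d*(z-o[2])/d[2]
def tips(p,names,f='tip_of',k=2):
    for n in names:
        for r in getattr(optics,f)(p,n)[:k]:
            X=w(p,r['location']); print(f,n,round(r['confidence'],2),X.round(4),px(p,X).round(0))
E
python3 - <<'E'
from h import *
print(manip.state())
for c in('top','side'):
    p=shot(c,c+'0.png'); print(p['pose'].round(3))
    tips(p,['board','fence_corner','frame','joint','frame_corner','frame_right','frame_near','stand','socket_mouth','magnifier','handle','tape','brush'])
    print(manip.state()['time'])
E
```

```text
{'time': 0.0, 'joint_pos': array([ 6.29723938e+01,  1.51681988e+01,  9.19810119e+01, -1.20543931e-03,
        7.29764178e+01, -2.11546392e+00]), 'joint_velocities': array([-0.01162716, -0.00773276, -0.03212937,  0.05685267, -0.18317734,
       -0.03336787]), 'joint_torque': array([ 1.21938028e-04, -5.15097535e+01, -3.67318797e+01, -1.39286576e-04,
        1.25929451e-02,  1.38718255e-05]), 'position': array([0.28399923, 0.61149533, 0.20677564]), 'orientation': array([-1.79874414e+02, -3.48631734e-03,  1.55088208e+02]), 'contact_force': array([ 0.4642433 , -0.10803254,  0.06698659]), 'moment': array([0.00745336, 0.02966435, 0.02588555]), 'width': 0.08558282038019266}
[[ 0.007 -0.998  0.056  0.463]
 [-1.    -0.008 -0.019 -0.014]
 [ 0.02  -0.056 -0.998  1.333]
 [ 0.     0.     0.     1.   ]]
tip_of board 0.86 [ 0.5148  0.0475 -0.0012] [287. 238.]
tip_of fence_corner 0.72 [0.6039 0.2187 0.0112] [215. 200.]
tip_of fence_corner 0.51 [ 0.514  -0.3412  0.1606] [467. 237.]
tip_of joint 0.68 [0.5412 0.1708 0.0344] [234. 226.]
tip_of frame_corner 0.61 [0.5468 0.1789 0.0152] [231. 224.]
tip_of f
[... 1284 characters left out ...]
e_right 0.91 [ 0.5779 -0.0104  0.0108] [313. 267.]
tip_of frame_near 0.65 [0.5491 0.1773 0.0125] [268. 235.]
tip_of frame_near 0.61 [0.4091 0.158  0.0123] [225. 254.]
tip_of stand 0.79 [ 4.805e-01 -3.850e-01  3.000e-04] [380. 389.]
tip_of stand 0.6 [ 0.5146 -0.3415  0.1648] [388. 305.]
tip_of socket_mouth 0.82 [ 0.4732 -0.4025  0.0828] [388. 368.]
tip_of socket_mouth 0.49 [ 0.5771 -0.1054  0.0133] [335. 287.]
tip_of magnifier 0.98 [ 0.5127 -0.3424  0.1606] [387. 307.]
tip_of magnifier 0.63 [0.5388 0.1633 0.0319] [267. 233.]
tip_of handle 0.65 [ 0.4845 -0.3869  0.1063] [389. 350.]
tip_of tape 0.87 [ 0.5752 -0.1054  0.0122] [334. 287.]
tip_of brush 0.6 [ 0.3605 -0.4347  0.0067] [346. 438.]
1.4
```

View pics/top0.png

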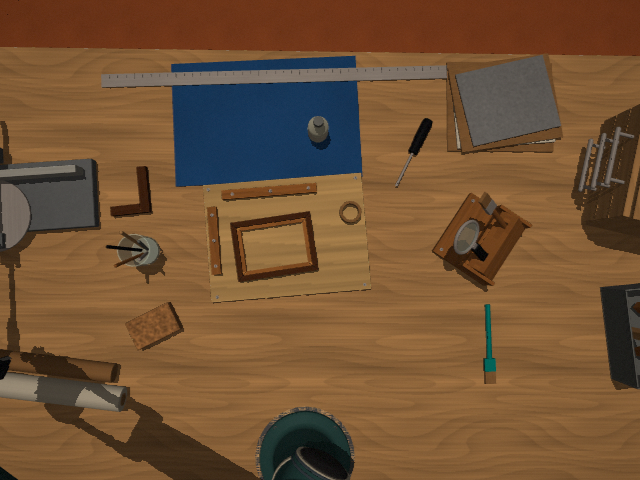

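View pics/side0.png

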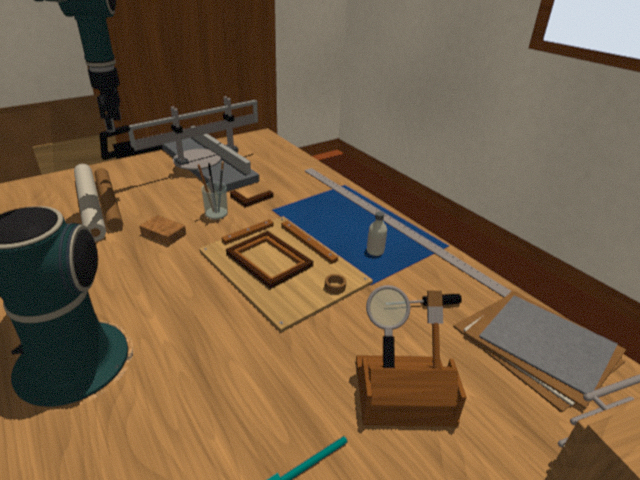

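The top view shows the board at px (205–370, 174–302), with the frame on it at (232–318, 212–282). The stand is at (433–530, 192–288) and carries the magnifier (lens at 467,236) and the brush. The turquoise look-alike lies at (488,345). The L-shaped offcut at (135,195) isn't the frame. Next I'll enlarge the frame and stand.

```bash
python3 - <<'E'
import cv2
a=cv2.imread('pics/top0.png');b=cv2.imread('pics/side0.png')
cv2.imwrite('pics/c1.png',cv2.resize(a[165:310,195:375],None,fx=4,fy=4,interpolation=cv2.INTER_CUBIC))
t=cv2.resize(a[180:300,425:545],None,fx=3.3,fy=3.3,interpolation=cv2.INTER_CUBIC)
s=cv2.resize(b[270:440,340:480],None,fx=2.8,fy=2.8,interpolation=cv2.INTER_CUBIC)
import numpy as np
H=max(t.shape[0],s.shape[0]);o=np.zeros((H,t.shape[1]+s.shape[1],3),np.uint8);o[:t.shape[0],:t.shape[1]]=t;o[:s.shape[0],t.shape[1]:]=s
cv2.imwrite('pics/c2.png',o);print(o.shape)
E
```

```text
(476, 788, 3)
```

View pics/c1.png

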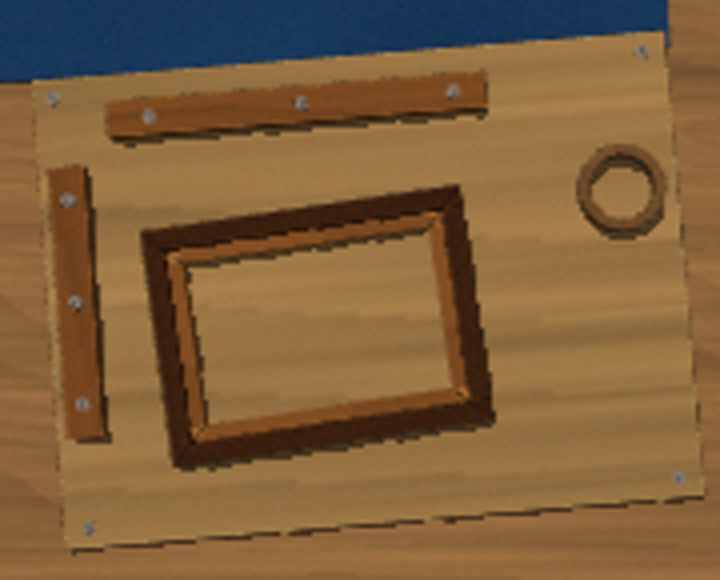

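View pics/c2.png

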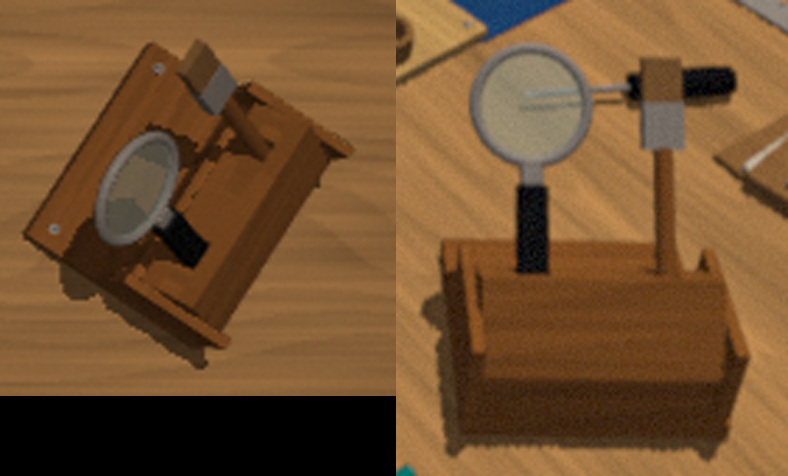

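```bash
python3 - <<'E'
from h import *
p=optics.read_camera('top')
def q(l,z): return np.array([ray(p,np.array(c)/4+[195,165],z)[:2] for c in l])
def fit(model,pts):
    m=np.array(model);a=m-m.mean(0);b=pts-pts.mean(0)
    H=np.arctan2((a[:,0]*b[:,1]-a[:,1]*b[:,0]).sum(),(a*b).sum()); c,s=np.cos(H),np.sin(H);Rm=np.array([[c,-s],[s,c]])
    t=pts.mean(0)-Rm@m.mean(0); return np.degrees(H),t,(m@Rm.T+t-pts).round(4),Rm
B=fit([[.14,.19],[.14,-.19],[-.14,-.19],[-.14,.19]],q([(32,82),(665,32),(705,495),(70,548)],.012));print(B)
F=fit([[.07,.095],[.07,-.095],[-.07,-.095],[-.07,.095]],q([(142,232),(460,187),(494,420),(178,468)],.030));print(F)
print('fc',B[3]@[.1,.16]+B[1],'target centre',B[3]@[.03,.065]+B[1],'joint',B[3]@[.089,.149]+B[1])
print('frame in board',B[3].T@(F[1]-B[1]),F[0]-B[0])
# fence inner corners top
print((q([(487,110),(103,140),(88,167),(105,438)],.026)-B[1])@B[3])
s=manip.state();print(s['position'],s['orientation'],s['time'],s['width'])
E
```

```text
(np.float64(5.185080579387949), array([0.51627512, 0.04651387]), array([[ 0.0009, -0.0002],
       [ 0.0015, -0.0005],
       [-0.0006, -0.0013],
       [-0.0017,  0.002 ]]), array([[ 0.99590796, -0.09037326],
       [ 0.09037326,  0.99590796]]))
(np.float64(8.897292854584592), array([0.49271451, 0.07486306]), array([[-0.0002,  0.0005],
       [ 0.0012, -0.0009],
       [-0.0004, -0.0016],
       [-0.0007,  0.002 ]]), array([[ 0.98796717, -0.15466371],
       [ 0.15466371,  0.98796717]]))
fc [0.6014062  0.21489647] target centre [0.5402781  0.11395908] joint [0.59144532 0.20294738]
frame in board [-0.02090219  0.03036244] 3.7122122751966424
[[ 0.09864174 -0.07860567]
 [ 0.0993449   0.1485761 ]
 [ 0.08412489  0.15852842]
 [-0.0754984   0.16027675]]
[0.28431729 0.61219211 0.20806726] [-1.79999305e+02 -2.39781327e-03  1.55086609e+02] 1.45 0.08511474758121798
```

>>> carry_out(
  increments=[
    {"spin":10,"z":-1.5,"jaw":0},
    {"spin":10,"z":-1.5,"jaw":0},
    {"spin":10,"z":-1.5,"jaw":0},
    {"spin":10,"z":-1.5,"jaw":0},
    {"spin":10,"jaw":0},
    {"spin":10,"jaw":0},
    {"x":-3,"y":0.9,"jaw":0},
    {"x":-5.5,"y":1.6,"jaw":0},
  ],
  squeeze=40,
)

```text
schema error: expected keys jaw, x, y, z, spin
```

>>> carry_out(
  increments=[
    {"x":-5.5,"y":1.6},
    {"x":-5.5,"y":1.6},
    {"x":-5.5,"y":1.6},
    {"x":-5.5,"y":1.6},
    {"x":-5.5,"y":1.6},
    {"x":-5.5,"y":1.6},
    {"x":-5.5,"y":1.6},
    {"x":-5.5,"y":1.6},
  ],
)

```text
schema error: expected keys jaw, x, y, z, spin
```

>>> carry_out(
  increments=[
    {"spin":10,"z":-1.5,"jaw":0,"x":0,"y":0},
    {"spin":10,"z":-1.5,"jaw":0,"x":0,"y":0},
    {"spin":10,"z":-1.5,"jaw":0,"x":0,"y":0},
    {"spin":10,"z":-1.5,"jaw":0,"x":0,"y":0},
    {"spin":10,"z":0,"jaw":0,"x":0,"y":0},
    {"spin":10,"z":0,"jaw":0,"x":0,"y":0},
    {"x":-3,"y":0.9,"z":0,"spin":0,"jaw":0},
    {"x":-5.5,"y":1.6,"z":0,"spin":0,"jaw":0},
  ],
  squeeze=40,
)

```text
time: 2.45
position: [0.3165, 0.5301, 0.2678]
orientation: [180.0, -0.0, 95.2]
contact_force: [-0.0, 0.7, 0.4]
width: -0.0003
```

>>> carry_out(
  increments=[
    {"x":-5.5,"y":1.6,"z":0,"spin":0,"jaw":0},
    {"x":-5.5,"y":1.6,"z":0,"spin":0,"jaw":0},
    {"x":-5.5,"y":1.6,"z":0,"spin":0,"jaw":0},
    {"x":-5.5,"y":1.6,"z":0,"spin":0,"jaw":0},
    {"x":-5.5,"y":1.6,"z":0,"spin":0,"jaw":0},
    {"x":-5.5,"y":1.6,"z":0,"spin":0,"jaw":0},
    {"x":-5.5,"y":1.6,"z":0,"spin":0,"jaw":0},
    {"x":-5.5,"y":1.6,"z":0,"spin":0,"jaw":0},
  ],
)

```text
time: 3.45
position: [0.4838, 0.1011, 0.2685]
orientation: [179.9, -0.0, 95.1]
contact_force: [0.8, 0.1, -0.3]
width: -0.0004
```

>>> carry_out(
  increments=[
    {"x":-2.4,"y":0.6,"z":2,"spin":0,"jaw":0},
    {"x":0,"y":0,"z":5,"spin":0,"jaw":0},
    {"x":0,"y":0,"z":5,"spin":0,"jaw":0},
    {"x":0,"y":0,"z":5,"spin":0,"jaw":0},
    {"x":0,"y":0,"z":2,"spin":0,"jaw":0},
    {"x":0,"y":0,"z":0,"spin":0,"jaw":0},
  ],
)

```text
time: 4.2
position: [0.4894, 0.0792, 0.0761]
orientation: [-179.7, 0.0, 95.1]
contact_force: [-1.2, 0.6, -0.3]
width: 0.0001
```

>>> carry_out(
  increments=[
    {"x":0,"y":0,"z":3,"spin":0,"jaw":0},
    {"x":0,"y":0,"z":2,"spin":0,"jaw":0},
    {"x":0,"y":0,"z":0.8,"spin":0,"jaw":0},
    {"x":0,"y":0,"z":0,"spin":0,"jaw":0},
  ],
)

```text
time: 4.7
position: [0.4921, 0.0796, 0.0209]
orientation: [179.9, -0.0, 95.1]
contact_force: [0.1, 0.5, -0.0]
width: -0.0
```

```bash
python3 - <<'E'
from h import *
p=shot('side','s1.png')
s=manip.state();print(s['position'],s['contact_force'],s['time'])
cv2.imwrite('pics/s1c.png',cv2.resize(p['img'][170:340,180:390,::-1],None,fx=3,fy=3))
E
```

```text
[0.49251856 0.07960512 0.02128225] [ 0.07335582 -0.13443945 -1.21712337] 4.75
```

View pics/s1c.png

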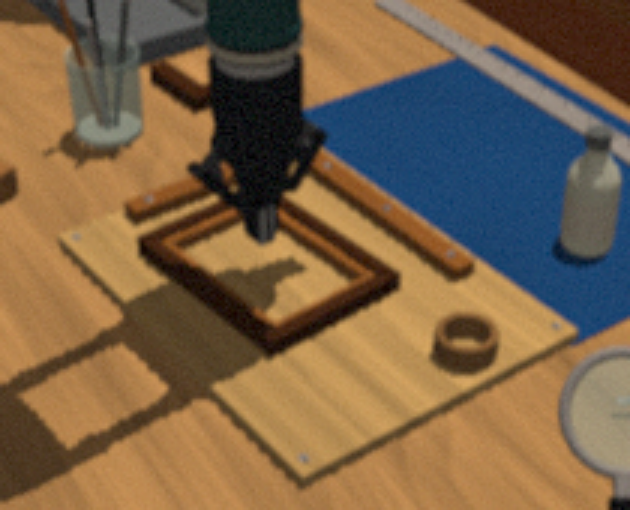

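>>> carry_out(
  increments=[
    {"x":0,"y":0.5,"z":0.45,"spin":0,"jaw":0},
    {"x":0,"y":1,"z":0,"spin":0,"jaw":0},
    {"x":0,"y":1,"z":0,"spin":0,"jaw":0},
    {"x":0,"y":1,"z":0,"spin":0,"jaw":0},
    {"x":0,"y":1,"z":0,"spin":0,"jaw":0},
    {"x":0,"y":1,"z":0,"spin":0,"jaw":0},
  ],
)

```text
time: 5.5
position: [0.5469, 0.0844, 0.0155]
orientation: [-180.0, -0.0, 95.1]
contact_force: [-1.6, -0.5, 0.1]
width: 0.0001
```

>>> carry_out(
  increments=[
    {"x":0,"y":1,"z":0,"spin":0,"jaw":0},
    {"x":0,"y":0.7,"z":0,"spin":0,"jaw":0},
  ],
)

```text
time: 5.75
position: [0.5638, 0.0859, 0.0156]
orientation: [180.0, 0.0, 95.1]
contact_force: [1.2, -0.8, -0.4]
width: -0.0002
```

>>> carry_out(
  increments=[
    {"x":0,"y":0.5,"z":0,"spin":0,"jaw":0},
    {"x":0,"y":0.4,"z":0,"spin":0,"jaw":0},
    {"x":0,"y":0.2,"z":0,"spin":0,"jaw":0},
  ],
)

```text
time: 6.12
position: [0.5742, 0.0868, 0.0156]
orientation: [-180.0, 0.0, 95.1]
contact_force: [-0.3, 0.0, 0.5]
width: 0.0002
```

```bash
python3 - <<'E'
from h import *
p=shot('side','s2.png')
s=manip.state();print(s['position'],s['contact_force'],s['time'])
cv2.imwrite('pics/s2c.png',cv2.resize(p['img'][170:340,180:390,::-1],None,fx=3,fy=3))
E
```

```text
[0.57433694 0.08685476 0.01560527] [ 0.35320288 -0.12710236 -0.13738112] 6.175
```

View pics/s2c.png

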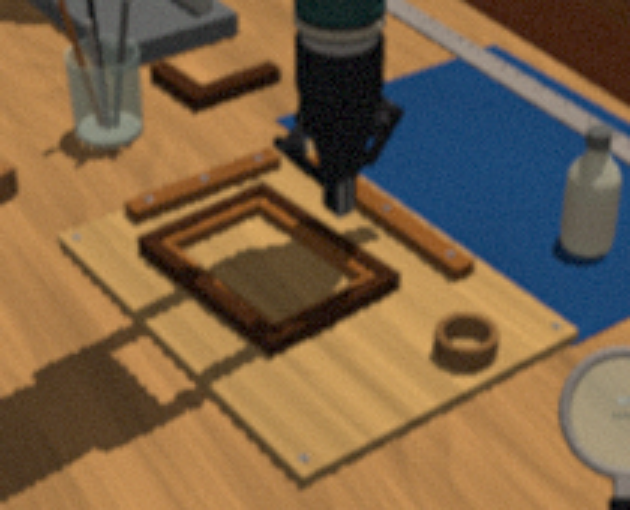

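```bash
python3 - <<'E'
from h import *
p=shot('side','s3.png');q=shot('top','t3.png')
s=manip.state();print(s['position'],s['time'],s['joint_pos'])
for z in(0.0156,.03,.04,.05,.06):
  X=np.r_[s['position'][:2],z];print(z,(px(p,X)-[180,170])*3,(px(q,X)-[195,165])*4)
a=cv2.resize(p['img'][195:265,240:340,::-1],None,fx=6,fy=6);cv2.imwrite('pics/s3c.png',a)
cv2.imwrite('pics/t3c.png',cv2.resize(q['img'][165:310,195:375,::-1],None,fx=4,fy=4))
print([ (px(p,np.r_[s['position'][:2],z])-[240,195])*6 for z in(0.0156,.03,.045)])
E
```

```text
[0.57395008 0.08680032 0.01557291] 6.275 [ 6.14147709e+00  1.59802413e+01  1.13037049e+02 -2.46279109e-04
  5.09897281e+01  1.05477974e+00]
0.0156 [336.35653536 231.65262548] [301.9056253  190.18298265]
0.03 [336.38340015 218.45446014] [300.04669247 188.10550345]
0.04 [336.40226091 209.18852701] [298.73148484 186.63567277]
0.05 [336.42129201 199.83890335] [297.39584198 185.14300438]
0.06 [336.44049579 190.40445016] [296.03928388 183.62696185]
[array([312.71307072, 313.30525096]), array([312.7668003 , 286.90892028]), array([312.82351005, 259.0484944 ])]
```

View pics/s3c.png

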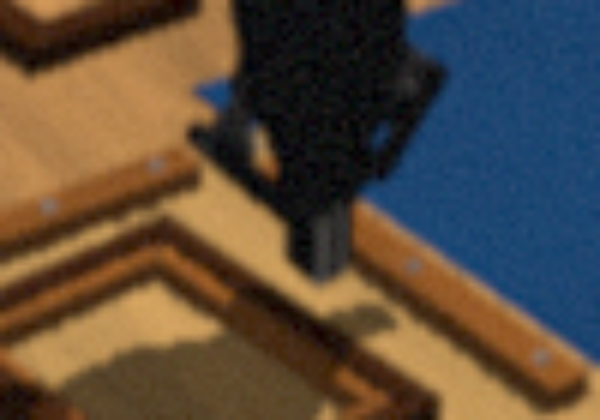

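View pics/t3c.png

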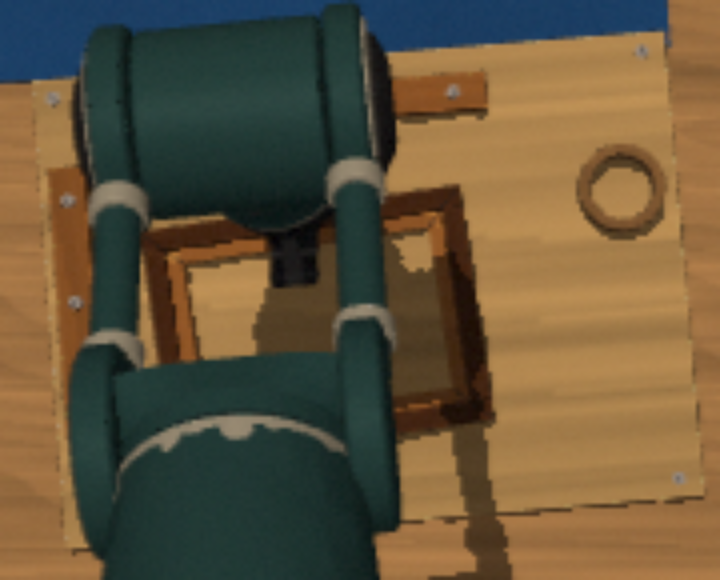

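The frame hasn't moved. The side crop shows the real fingertips at about (322,275), above the reported TCP projection at (313,313). So they're roughly 2 cm higher than reported and passed over the rail. I'll go back over the opening and feel down to the board to calibrate.

>>> carry_out(
  increments=[
    {"x":0,"y":0,"z":-1,"spin":0,"jaw":0},
    {"x":0,"y":-2.5,"z":0,"spin":0,"jaw":0},
    {"x":0,"y":-3,"z":0,"spin":0,"jaw":0},
    {"x":0,"y":-1,"z":0,"spin":0,"jaw":0},
    {"x":0,"y":0,"z":1,"spin":0,"jaw":0},
    {"x":0,"y":0,"z":0.3,"spin":0,"jaw":0},
    {"x":0,"y":0,"z":0,"spin":0,"jaw":0},
  ],
)

```text
time: 7.15
position: [0.5098, 0.0811, 0.0121]
orientation: [-180.0, 0.0, 95.1]
contact_force: [0.8, 0.4, 0.4]
width: 0.0001
```

>>> carry_out(
  increments=[
    {"x":0,"y":0,"z":0.2,"spin":0,"jaw":0},
    {"x":0,"y":0,"z":0.2,"spin":0,"jaw":0},
    {"x":0,"y":0,"z":0.2,"spin":0,"jaw":0},
  ],
)

```text
time: 7.52
position: [0.5094, 0.0811, 0.0065]
orientation: [180.0, 0.0, 95.1]
contact_force: [-1.0, -0.1, 0.0]
width: 0.0
```

>>> carry_out(
  increments=[
    {"x":0,"y":0,"z":0.2,"spin":0,"jaw":0},
    {"x":0,"y":0,"z":0.1,"spin":0,"jaw":0},
  ],
)

```text
time: 7.78
position: [0.5092, 0.081, 0.0034]
orientation: [-180.0, 0.0, 95.1]
contact_force: [0.4, 0.7, 0.3]
width: 0.0002
```

>>> carry_out(
  increments=[
    {"x":0,"y":0,"z":0.2,"spin":0,"jaw":0},
    {"x":0,"y":0,"z":0.15,"spin":0,"jaw":0},
  ],
)

```text
time: 8.02
position: [0.5093, 0.081, -0.0]
orientation: [180.0, 0.0, 95.1]
contact_force: [-0.9, 0.6, -0.9]
width: -0.0003
```

```bash
python3 - <<'E'
from h import *
p=shot('side','s4.png')
s=manip.state();print(s['position'],s['contact_force'],s['time'])
a=cv2.resize(p['img'][195:295,220:340,::-1],None,fx=6,fy=6);cv2.imwrite('pics/s4c.png',a)
print([ (z,(px(p,np.r_[s['position'][:2],z])-[220,195])*6) for z in(0.0,.012,.02,.03)])
E
```

```text
[ 5.09112719e-01  8.10456237e-02 -2.24270079e-04] [-1.08062118 -0.0787884  -0.68432497] 8.075
[(0.0, array([314.1880639 , 392.84302283])), (0.012, array([313.58462159, 370.8485993 ])), (0.02, array([313.17864133, 356.05132457])), (0.03, array([312.66696272, 337.40152862]))]
```

View pics/s4c.png

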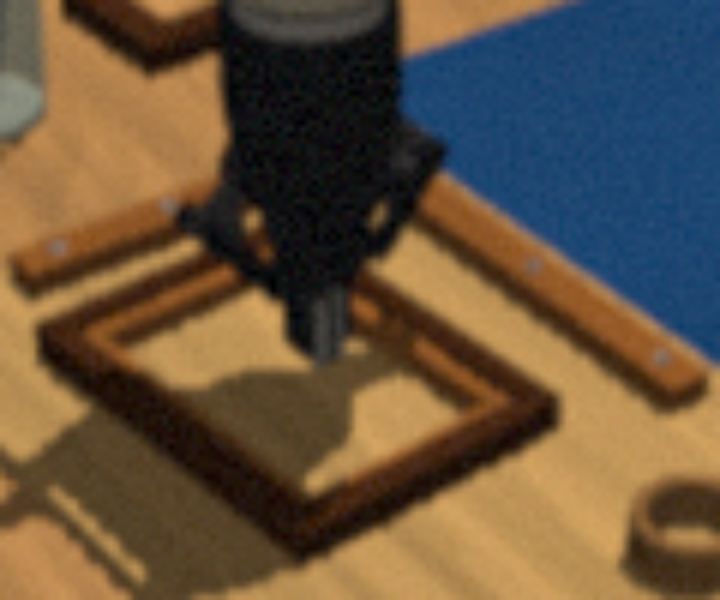

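Fingertips are about 20 mm above the reported TCP, still well clear of the board. I'll go 4 mm lower so the tip sits at about 16 mm, below the 25 mm rail step, and then push.

>>> carry_out(
  increments=[
    {"x":0,"y":0,"z":0.2,"spin":0,"jaw":0},
    {"x":0,"y":0,"z":0.2,"spin":0,"jaw":0},
    {"x":0,"y":0.5,"z":0,"spin":0,"jaw":0},
    {"x":0,"y":0.5,"z":0,"spin":0,"jaw":0},
    {"x":0,"y":0.5,"z":0,"spin":0,"jaw":0},
    {"x":0,"y":0.8,"z":0,"spin":0,"jaw":0},
  ],
)

```text
time: 8.82
position: [0.5327, 0.0831, -0.0039]
orientation: [180.0, -0.0, 95.1]
contact_force: [-0.3, 0.3, -0.2]
width: 0.0001
```

>>> carry_out(
  increments=[
    {"x":0,"y":0.8,"z":0,"spin":0,"jaw":0},
    {"x":0,"y":0.8,"z":0,"spin":0,"jaw":0},
  ],
)

```text
time: 9.07
position: [0.5483, 0.0845, -0.004]
orientation: [-179.9, 0.0, 95.1]
contact_force: [-2.3, 0.2, 1.1]
width: -0.0
```

```bash
python3 - <<'E'
from h import *
p=shot('side','s5.png')
s=manip.state();print(s['position'],s['contact_force'],s['time'])
a=cv2.resize(p['img'][195:295,220:340,::-1],None,fx=5,fy=5);cv2.imwrite('pics/s5c.png',a)
E
```

```text
[ 0.54988717  0.08464159 -0.00373758] [ 1.06662454  0.22342214 -0.33520897] 9.125
```

View pics/s5c.png

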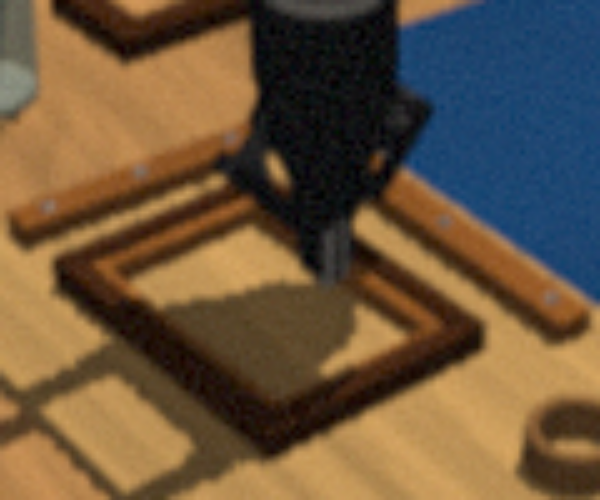

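>>> carry_out(
  increments=[
    {"x":0,"y":0.6,"z":0,"spin":0,"jaw":0},
    {"x":0,"y":0.6,"z":0,"spin":0,"jaw":0},
    {"x":0,"y":0.6,"z":0,"spin":0,"jaw":0},
    {"x":0,"y":0.5,"z":0,"spin":0,"jaw":0},
  ],
)

```text
time: 9.62
position: [0.5715, 0.0866, -0.004]
orientation: [180.0, 0.0, 95.1]
contact_force: [-1.6, 0.5, -0.5]
width: 0.0
```

>>> carry_out(
  increments=[
    {"x":0,"y":0.3,"z":0,"spin":0,"jaw":0},
    {"x":0,"y":0.2,"z":0,"spin":0,"jaw":0},
  ],
)

```text
time: 9.88
position: [0.5761, 0.087, -0.004]
orientation: [-180.0, 0.0, 95.1]
contact_force: [-1.1, -0.5, -0.4]
width: -0.0001
```

>>> carry_out(
  increments=[
    {"x":0,"y":0.2,"z":0,"spin":0,"jaw":0},
  ],
)

```text
time: 10.0
position: [0.5779, 0.0872, -0.004]
orientation: [-180.0, 0.0, 95.1]
contact_force: [-2.4, -0.3, 0.2]
width: 0.0002
```

>>> carry_out(
  increments=[
    {"x":0,"y":0.2,"z":0,"spin":0,"jaw":0},
  ],
)

```text
time: 10.12
position: [0.5801, 0.0874, -0.0039]
orientation: [-180.0, 0.0, 95.1]
contact_force: [-1.5, -0.3, 0.1]
width: 0.0002
```

>>> carry_out(
  increments=[
    {"x":0,"y":0.2,"z":0,"spin":0,"jaw":0},
  ],
)

```text
time: 10.25
position: [0.5821, 0.0876, -0.0039]
orientation: [180.0, 0.0, 95.1]
contact_force: [-0.2, -0.6, -0.5]
width: -0.0005
```

>>> carry_out(
  increments=[
    {"x":0,"y":0.2,"z":0,"spin":0,"jaw":0},
  ],
)

```text
time: 10.38
position: [0.5841, 0.0877, -0.0039]
orientation: [180.0, -0.0, 95.1]
contact_force: [-1.1, 0.3, -0.0]
width: 0.0002
```

```bash
python3 - <<'E'
from h import *
p=shot('side','s6.png')
s=manip.state();print(s['position'],s['contact_force'],s['time'])
a=cv2.resize(p['img'][195:295,220:340,::-1],None,fx=5,fy=5);cv2.imwrite('pics/s6c.png',a)
E
```

```text
[ 0.58451278  0.08775219 -0.00385063] [-0.32960118 -0.68418655 -0.79921073] 10.425
```

View pics/s6c.png

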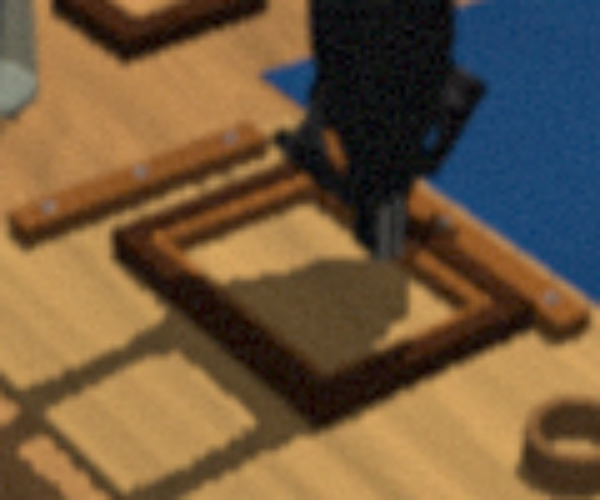

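>>> carry_out(
  increments=[
    {"x":0,"y":0.3,"z":0,"spin":0,"jaw":0},
  ],
)

```text
time: 10.55
position: [0.5853, 0.0878, -0.0041]
orientation: [-179.8, 0.0, 95.1]
contact_force: [-9.0, -1.2, 6.0]
width: -0.0003
```

>>> carry_out(
  increments=[
    {"x":0,"y":0.2,"z":0,"spin":0,"jaw":0},
  ],
)

```text
time: 10.68
position: [0.5852, 0.0878, -0.0045]
orientation: [-179.5, 0.0, 95.1]
contact_force: [-12.3, -1.4, 8.5]
width: -0.0001
```

>>> carry_out(
  increments=[
    {"x":0,"y":0.2,"z":0,"spin":0,"jaw":0},
  ],
)

```text
time: 10.8
position: [0.5853, 0.0878, -0.0046]
orientation: [-179.3, 0.0, 95.1]
contact_force: [-17.4, -1.0, 15.6]
width: 0.0003
```

```bash
python3 - <<'E'
from h import *
p=shot('side','s7.png');q=shot('top','t7.png')
s=manip.state();print(s['position'],s['contact_force'],s['time'])
a=cv2.resize(p['img'][195:295,220:340,::-1],None,fx=6,fy=6);cv2.imwrite('pics/s7c.png',a)
cv2.imwrite('pics/t7c.png',cv2.resize(q['img'][165:310,195:375,::-1],None,fx=4,fy=4))
E
```

```text
[ 0.58517013  0.08781589 -0.00460732] [-14.41331851  -1.30596189  11.73397111] 10.9
```

View pics/s7c.png

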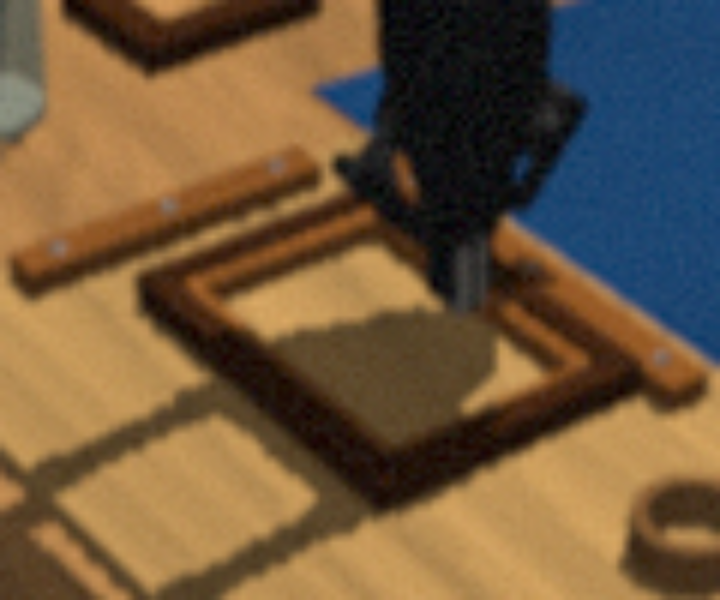

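View pics/t7c.png

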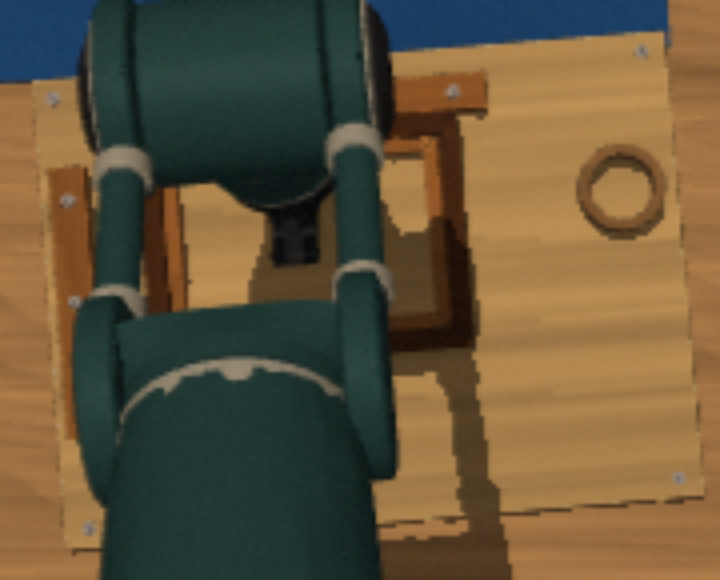

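>>> carry_out(
  increments=[
    {"x":0,"y":-0.9,"z":0,"spin":0,"jaw":0},
    {"x":0,"y":-2,"z":0,"spin":0,"jaw":0},
    {"x":0,"y":-2,"z":0,"spin":0,"jaw":0},
    {"x":1,"y":0,"z":0,"spin":0,"jaw":0},
    {"x":2,"y":0,"z":0,"spin":0,"jaw":0},
    {"x":1.5,"y":0,"z":0,"spin":0,"jaw":0},
    {"x":1,"y":0,"z":0,"spin":0,"jaw":0},
    {"x":0.6,"y":0,"z":0,"spin":0,"jaw":0},
  ],
)

```text
time: 11.9
position: [0.5369, 0.1458, -0.004]
orientation: [180.0, 0.0, 95.2]
contact_force: [-0.8, -1.2, 0.6]
width: -0.0002
```

>>> carry_out(
  increments=[
    {"x":0.6,"y":0,"z":0,"spin":0,"jaw":0},
    {"x":0.5,"y":0,"z":0,"spin":0,"jaw":0},
    {"x":0.4,"y":0,"z":0,"spin":0,"jaw":0},
  ],
)

```text
time: 12.28
position: [0.5354, 0.1597, -0.004]
orientation: [-180.0, 0.0, 95.1]
contact_force: [0.3, -0.7, 0.2]
width: 0.0001
```

```bash
python3 - <<'E'
from h import *
p=shot('side','s8.png')
s=manip.state();print(s['position'],s['contact_force'],s['time'])
d=s['position'][:2]-[.5163,.0465];c,n=.9959,.0904;print(d[0]*c+d[1]*n,-d[0]*n+d[1]*c)
a=cv2.resize(p['img'][195:295,220:340,::-1],None,fx=6,fy=6);cv2.imwrite('pics/s8c.png',a)
E
```

```text
[ 0.5353504   0.16009849 -0.00396704] [ 0.66317846 -0.30076965  0.09961531] 12.325
0.029241601351951897 0.11141057855980108
```

View pics/s8c.png

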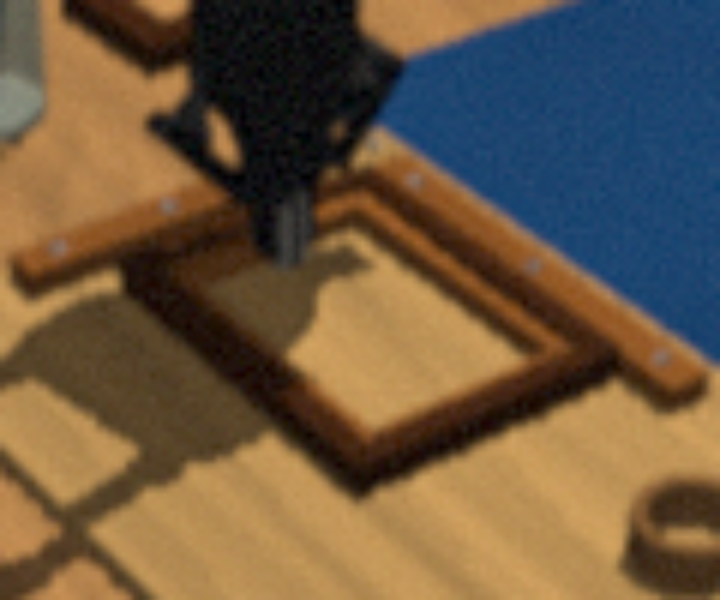

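Moving well along the far fence. About 15 mm still to go in y.

>>> carry_out(
  increments=[
    {"x":0.5,"y":0,"z":0,"spin":0,"jaw":0},
    {"x":0.4,"y":0,"z":0,"spin":0,"jaw":0},
    {"x":0.2,"y":0,"z":0,"spin":0,"jaw":0},
  ],
)

```text
time: 12.7
position: [0.5344, 0.1709, -0.004]
orientation: [-180.0, 0.0, 95.1]
contact_force: [0.3, -1.2, 0.3]
width: 0.0
```

>>> carry_out(
  increments=[
    {"x":0.2,"y":0,"z":0,"spin":0,"jaw":0},
  ],
)

```text
time: 12.82
position: [0.5342, 0.1728, -0.004]
orientation: [-180.0, 0.0, 95.1]
contact_force: [-0.8, -1.0, -0.8]
width: -0.0
```

>>> carry_out(
  increments=[
    {"x":0.2,"y":0,"z":0,"spin":0,"jaw":0},
  ],
)

```text
time: 12.95
position: [0.534, 0.1747, -0.004]
orientation: [-180.0, 0.0, 95.1]
contact_force: [0.5, -0.7, 0.2]
width: -0.0001
```

>>> carry_out(
  increments=[
    {"x":0.2,"y":0,"z":0,"spin":0,"jaw":0},
  ],
)

```text
time: 13.08
position: [0.5339, 0.1765, -0.0039]
orientation: [-180.0, 0.0, 95.1]
contact_force: [1.4, -7.1, -0.3]
width: -0.0005
```

>>> carry_out(
  increments=[
    {"x":0.2,"y":0,"z":0,"spin":0,"jaw":0},
    {"x":0.1,"y":0,"z":0,"spin":0,"jaw":0},
  ],
)

```text
time: 13.32
position: [0.5339, 0.1765, -0.0039]
orientation: [-180.0, 0.3, 95.2]
contact_force: [1.9, -15.3, 2.6]
width: 0.0002
```

```bash
python3 - <<'E'
from h import *
p=shot('side','s9.png')
s=manip.state();print(s['position'],s['contact_force'],s['time'])
a=cv2.resize(p['img'][195:295,220:340,::-1],None,fx=6,fy=6);cv2.imwrite('pics/s9c.png',a)
E
```

```text
[ 0.53390377  0.17649244 -0.00396959] [  1.491567   -13.1540736    1.88238268] 13.375
```

View pics/s9c.png

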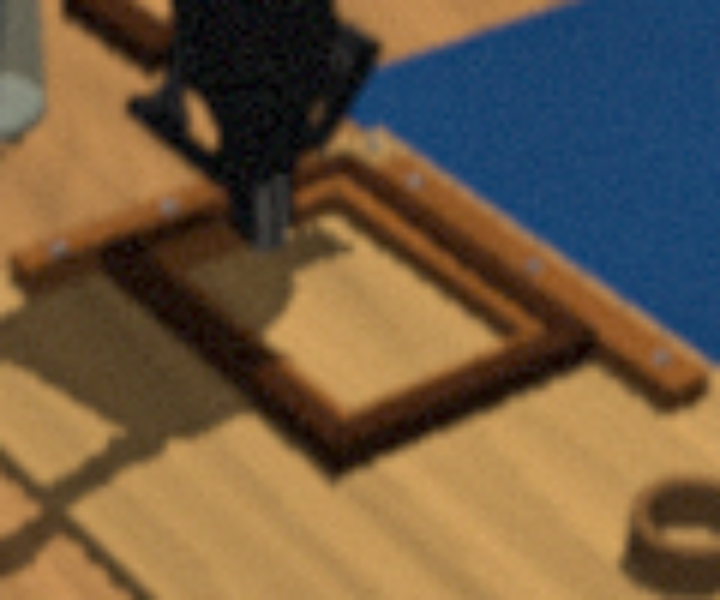

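>>> carry_out(
  increments=[
    {"x":-0.8,"y":0,"z":0,"spin":0,"jaw":0},
    {"x":-2.5,"y":0,"z":0,"spin":0,"jaw":0},
    {"x":-3,"y":1,"z":0,"spin":0,"jaw":0},
    {"x":0,"y":2,"z":0,"spin":0,"jaw":0},
    {"x":0,"y":0.8,"z":0,"spin":0,"jaw":0},
    {"x":0,"y":0.3,"z":0,"spin":0,"jaw":0},
  ],
)

```text
time: 14.12
position: [0.5803, 0.1209, -0.0039]
orientation: [-180.0, -0.0, 95.1]
contact_force: [0.1, -0.5, 0.9]
width: 0.0
```

>>> carry_out(
  increments=[
    {"x":0,"y":0.2,"z":0,"spin":0,"jaw":0},
  ],
)

```text
time: 14.25
position: [0.5815, 0.1211, -0.0042]
orientation: [-180.0, -0.0, 95.1]
contact_force: [-0.4, 0.1, -0.6]
width: -0.0004
```

>>> carry_out(
  increments=[
    {"x":0,"y":0.2,"z":0,"spin":0,"jaw":0},
  ],
)

```text
time: 14.38
position: [0.5822, 0.1211, -0.0043]
orientation: [-179.8, -0.0, 95.1]
contact_force: [-5.6, -0.4, 3.8]
width: -0.0005
```

>>> carry_out(
  increments=[
    {"x":0,"y":0.2,"z":0,"spin":0,"jaw":0},
    {"x":0,"y":-0.5,"z":0,"spin":0,"jaw":0},
    {"x":0,"y":-1,"z":0,"spin":0,"jaw":0},
    {"x":0,"y":0,"z":-3,"spin":0,"jaw":0},
    {"x":0,"y":0,"z":-6,"spin":0,"jaw":0},
    {"x":0,"y":0,"z":-6,"spin":0,"jaw":0},
    {"x":0,"y":0,"z":-6,"spin":0,"jaw":0},
    {"x":0,"y":0,"z":-6,"spin":0,"jaw":0},
  ],
)

```text
time: 15.38
position: [0.5705, 0.1196, 0.2681]
orientation: [179.9, -0.0, 95.1]
contact_force: [0.4, 0.2, 0.5]
width: -0.0003
```

>>> carry_out(
  increments=[
    {"x":-5.5,"y":-1.4,"z":0,"spin":0,"jaw":0.5},
    {"x":-5.5,"y":-1.4,"z":0,"spin":0,"jaw":0.5},
    {"x":-5.5,"y":-1.4,"z":0,"spin":0,"jaw":0.5},
    {"x":-5.5,"y":-1.4,"z":0,"spin":0,"jaw":0.5},
    {"x":-5.5,"y":-1.4,"z":0,"spin":0,"jaw":0.5},
    {"x":-5.5,"y":-1.4,"z":0,"spin":0,"jaw":0.5},
    {"x":-5.5,"y":-1.4,"z":0,"spin":0,"jaw":0.5},
    {"x":-4,"y":-1,"z":0,"spin":0,"jaw":0.5},
  ],
)

```text
time: 16.38
position: [0.5002, -0.3153, 0.266]
orientation: [180.0, 0.0, 95.0]
contact_force: [0.6, -0.3, -0.7]
width: 0.0427
```

>>> carry_out(
  increments=[
    {"x":0,"y":0,"z":0,"spin":10,"jaw":0.5},
    {"x":0,"y":0,"z":0,"spin":10,"jaw":0.5},
    {"x":0,"y":0,"z":0,"spin":10,"jaw":0.5},
    {"x":0,"y":0,"z":0,"spin":8.6,"jaw":0.5},
    {"x":0,"y":0,"z":0,"spin":0,"jaw":0.5},
  ],
)

```text
time: 17.0
position: [0.501, -0.313, 0.2659]
orientation: [180.0, 0.0, 56.6]
contact_force: [-0.2, -0.2, 0.3]
width: 0.0424
```

```bash
python3 - <<'E'
from h import *
p=shot('top','t10.png')
tips(p,['joint','frame_corner','frame_right','frame_near','fence_corner'],k=1)
cv2.imwrite('pics/t10c.png',cv2.resize(p['img'][165:310,195:375,::-1],None,fx=4,fy=4,interpolation=cv2.INTER_CUBIC))
q=shot('side','s10.png')
tips(q,['joint','frame_corner','frame_right','frame_near','fence_corner','magnifier','handle','socket_mouth','stand'],k=1)
cv2.imwrite('pics/s10c.png',cv2.resize(q['img'][180:440,280:500,::-1],None,fx=2.3,fy=2.3,interpolation=cv2.INTER_CUBIC))
cv2.imwrite('pics/s10d.png',cv2.resize(q['img'][195:295,220:340,::-1],None,fx=6,fy=6,interpolation=cv2.INTER_CUBIC))
s=manip.state();print(s['position'],s['orientation'],s['width'],s['time'])
E
```

```text
tip_of joint 0.96 [0.5955 0.2061 0.0339] [219. 202.]
tip_of frame_corner 0.81 [0.6007 0.2166 0.0145] [216. 201.]
tip_of frame_right 0.8 [0.6214 0.0306 0.0088] [294. 193.]
tip_of frame_near 0.78 [0.4629 0.2026 0.0117] [221. 259.]
tip_of fence_corner 0.78 [0.6027 0.2212 0.0092] [214. 200.]
tip_of joint 0.74 [0.5961 0.2019 0.0342] [278. 220.]
tip_of frame_corner 0.85 [0.6065 0.2122 0.0135] [279. 223.]
tip_of frame_right 0.9 [0.6179 0.0232 0.0092] [319. 256.]
tip_of frame_near 0.8 [0.4611 0.2035 0.0119] [235. 240.]
tip_of fence_corner 0.69 [0.593  0.2165 0.012 ] [274. 225.]
tip_of magnifier 0.83 [ 0.5124 -0.3421  0.1628] [387. 306.]
tip_of handle 0.94 [ 0.4831 -0.3837  0.1063] [387. 349.]
tip_of socket_mouth 0.64 [ 0.4744 -0.4021  0.0849] [389. 366.]
tip_of stand 0.84 [ 0.4818 -0.3825 -0.0014] [379. 388.]
[ 0.50127166 -0.31325141  0.26609231] [1.79998953e+02 7.60464950e-04 5.64906560e+01] 0.042754000829934746 17.8
```

View pics/t10c.png

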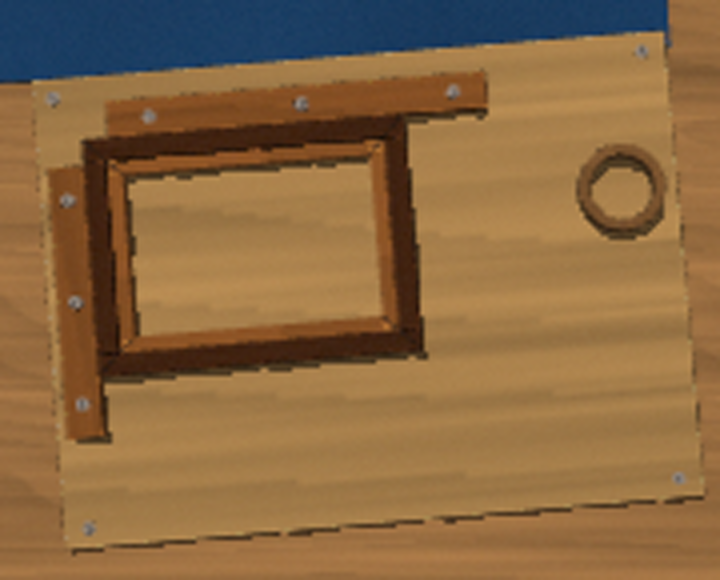

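View pics/s10d.png

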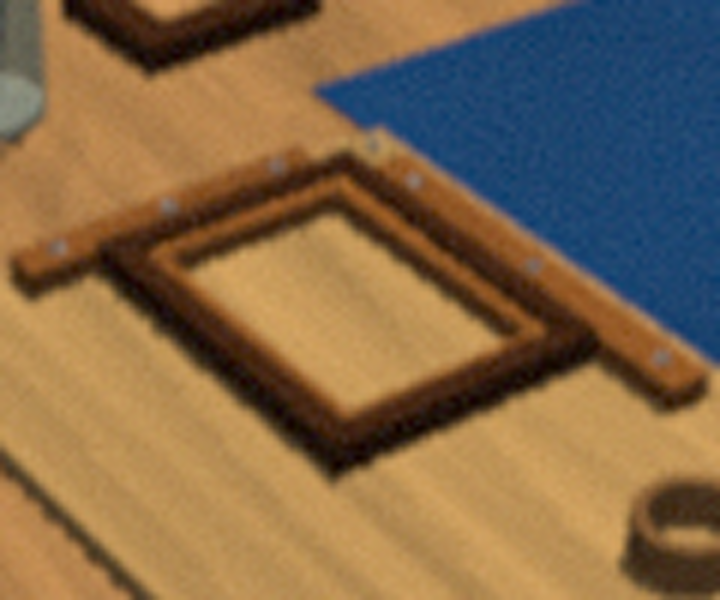

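View pics/s10c.png

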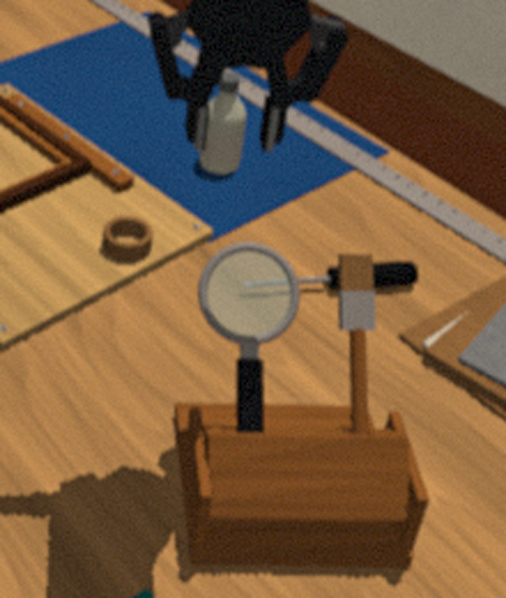

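```bash
python3 - <<'E'
from h import *
q=cv2.imread('pics/s10.png')
cv2.imwrite('pics/s10e.png',cv2.resize(q[160:260,320:450],None,fx=6,fy=6,interpolation=cv2.INTER_CUBIC))
p=optics.read_camera('side');s=manip.state()['position']
ty=np.array([np.sin(np.radians(56.5)),-np.cos(np.radians(56.5))])
for z in np.arange(.266,.38,.01):
    print(round(z,3),(px(p,np.r_[s[:2],z])-[320,160])*6,(px(p,np.r_[s[:2]+ty*.021,z])-[320,160])*6)
E
```

```text
0.266 [349.00535516 565.9338559 ] [422.10453163 567.36554594]
0.276 [352.68532585 537.50384735] [426.29722654 538.94574522]
0.286 [356.41728697 508.67218115] [430.54915526 510.12443341]
0.296 [360.20234813 479.43028483] [434.86158202 480.89304124]
0.306 [364.04165076 449.76934026] [439.23580723 451.24275383]
0.316 [367.93636923 419.68027473] [443.67316889 421.16450184]
0.326 [371.88771204 389.15375172] [448.17504385 390.64895222]
0.336 [375.89692312 358.18016124] [452.74284934 359.68649856]
0.346 [379.96528307 326.74960975] [457.37804437 328.26725098]
0.356 [384.09411058 294.85190961] [462.08213135 296.38102565]
0.366 [388.28476384 262.47656807] [466.85665766 264.01733371]
0.376 [392.53864199 229.6127758 ] [471.70321738 231.16536985]
```

View pics/s10e.png

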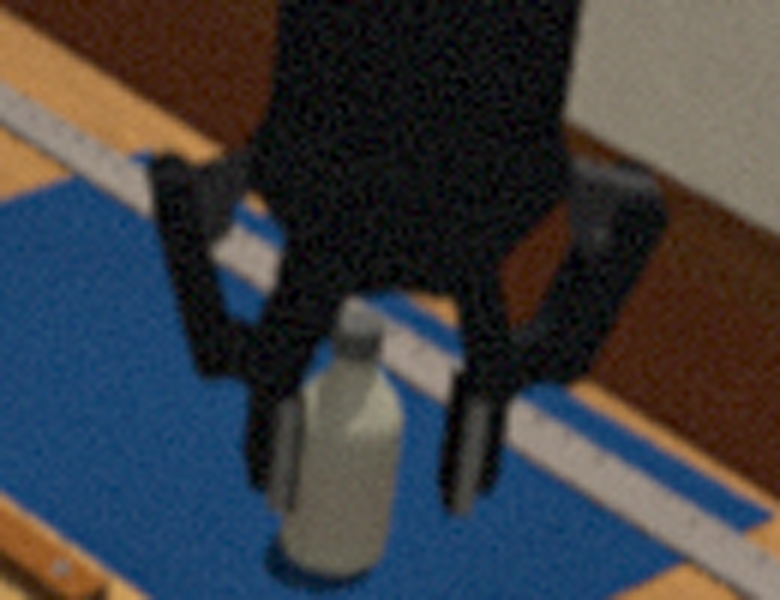

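The frame is flush on both fences in the top and side views, with no gap at the far fence (105–410, 115–140) or the left fence (85–105, 140–375). The magnifier is the lens at (250,290) in the stand crop, beside the brush at (357,290). I'll move over its handle.

>>> carry_out(
  increments=[
    {"x":-4,"y":1.2,"z":0,"spin":0,"jaw":0.48},
    {"x":-3.1,"y":1.2,"z":0,"spin":0,"jaw":0.48},
    {"x":0,"y":0,"z":5,"spin":0,"jaw":0.48},
    {"x":0,"y":0,"z":5,"spin":0,"jaw":0.48},
    {"x":0,"y":0,"z":3,"spin":0,"jaw":0.48},
    {"x":0,"y":0,"z":0,"spin":0,"jaw":0.48},
  ],
)

```text
time: 18.6
position: [0.4799, -0.3839, 0.1325]
orientation: [-179.6, -0.1, 56.5]
contact_force: [-0.0, 0.6, -1.0]
width: 0.0411
```

```bash
python3 - <<'E'
from h import *
p=shot('side','s11.png');q=shot('top','t11.png')
s=manip.state();print(s['position'],s['contact_force'],s['time'],s['width'])
a=cv2.resize(p['img'][240:440,310:490,::-1],None,fx=3,fy=3,interpolation=cv2.INTER_CUBIC);cv2.imwrite('pics/s11c.png',a)
X=s['position'].copy();X[2]+=.021;print((px(p,X)-[310,240])*3)
E
```

```text
[ 0.48255495 -0.38607536  0.13703288] [-0.19547706 -0.70243128  0.96877347] 18.7 0.04084822233604768
[242.72647066 268.60834238]
```

View pics/s11c.png

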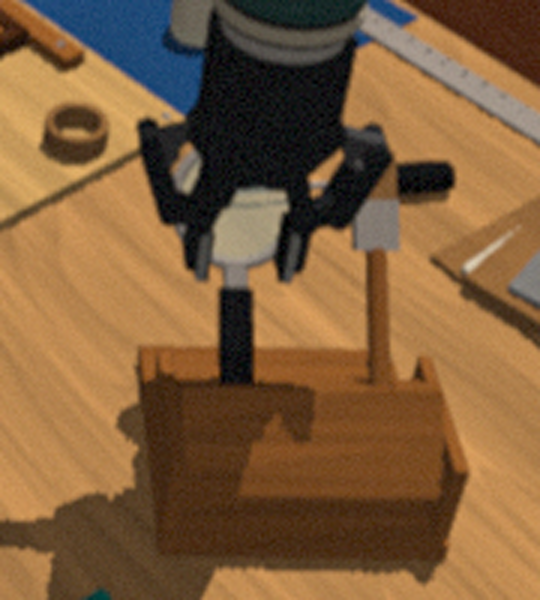

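>>> carry_out(
  increments=[
    {"x":0,"y":-0.3,"z":1,"spin":0,"jaw":0.4},
    {"x":0,"y":0,"z":2,"spin":0,"jaw":0.4},
    {"x":0,"y":0,"z":0,"spin":0,"jaw":0.4},
  ],
)

```text
time: 19.08
position: [0.4781, -0.3827, 0.1038]
orientation: [-179.8, -0.0, 56.5]
contact_force: [-0.1, 0.2, 0.2]
width: 0.034
```

```bash
python3 - <<'E'
from h import *
p=shot('side','s12.png')
s=manip.state();print(s['position'],s['contact_force'],s['time'],s['width'])
a=cv2.resize(p['img'][260:400,330:480,::-1],None,fx=4,fy=4,interpolation=cv2.INTER_CUBIC);cv2.imwrite('pics/s12c.png',a)
E
```

```text
[ 0.47866764 -0.38321033  0.1046926 ] [-0.13514053  0.78637427 -0.05575149] 19.125 0.03397588795572698
```

View pics/s12c.png

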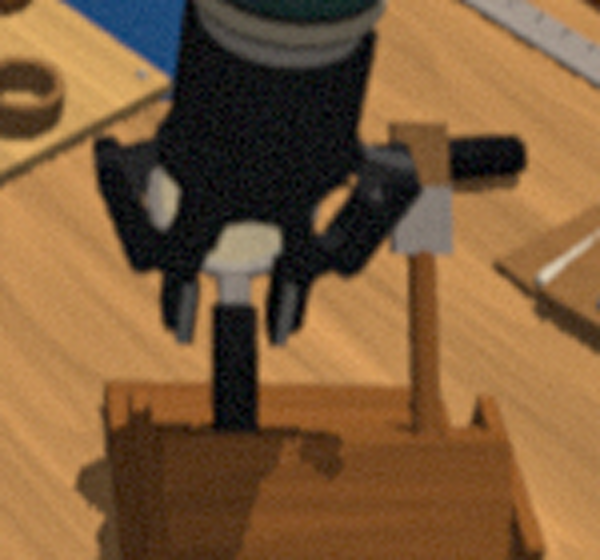

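>>> carry_out(
  increments=[
    {"x":0,"y":0.1,"z":1.5,"spin":0,"jaw":0.4},
    {"x":0,"y":0,"z":1.2,"spin":0,"jaw":0.4},
    {"x":0,"y":0,"z":0.7,"spin":0,"jaw":0.4},
    {"x":0,"y":0,"z":0,"spin":0,"jaw":0.4},
  ],
)

```text
time: 19.62
position: [0.4798, -0.384, 0.0709]
orientation: [-179.9, -0.0, 56.5]
contact_force: [0.0, -0.4, -1.0]
width: 0.034
```

```bash
python3 - <<'E'
from h import *
p=shot('side','s13.png');q=shot('top','t13.png')
s=manip.state();print(s['position'],s['contact_force'],s['time'],s['width'])
a=cv2.resize(p['img'][280:400,340:470,::-1],None,fx=5,fy=5,interpolation=cv2.INTER_CUBIC);cv2.imwrite('pics/s13c.png',a)
E
```

```text
[ 0.48049774 -0.38465581  0.07212909] [ 0.07346737 -0.76824932 -0.29081124] 19.725 0.034132535952144834
```

View pics/s13c.png

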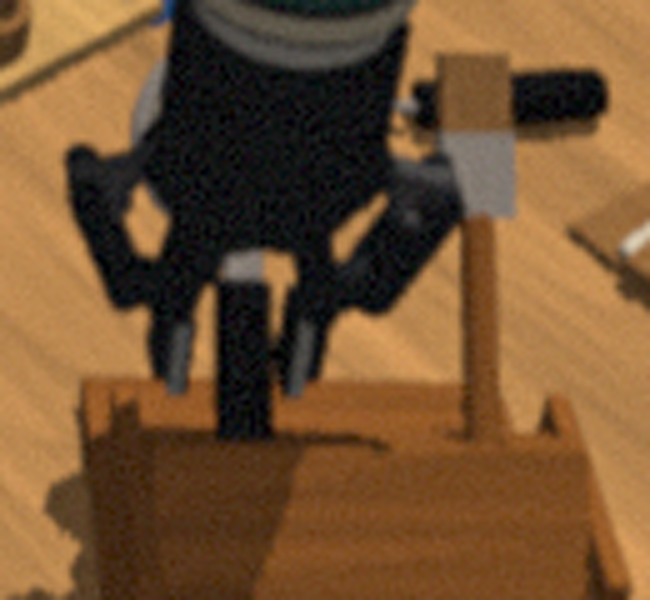

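>>> carry_out(
  increments=[
    {"x":0,"y":0,"z":0,"spin":0,"jaw":0},
    {"x":0,"y":0,"z":0,"spin":0,"jaw":0},
    {"x":0,"y":0,"z":0,"spin":0,"jaw":0},
    {"x":0,"y":0,"z":0,"spin":0,"jaw":0},
  ],
  squeeze=45,
)

```text
time: 20.23
position: [0.4818, -0.3856, 0.0732]
orientation: [179.8, 0.0, 56.5]
contact_force: [5.4, -2.3, 0.7]
width: 0.0186
```

>>> carry_out(
  increments=[
    {"x":0,"y":0.15,"z":0,"spin":0,"jaw":0},
    {"x":0.64,"y":0,"z":-0.77,"spin":0,"jaw":0},
  ],
)

```text
time: 20.48
position: [0.4847, -0.3808, 0.0791]
orientation: [-180.0, 0.1, 56.5]
contact_force: [3.2, -4.6, -3.6]
width: 0.0188
```

>>> carry_out(
  increments=[
    {"x":0.64,"y":0,"z":-0.77,"spin":0,"jaw":0},
    {"x":0.64,"y":0,"z":-0.77,"spin":0,"jaw":0},
  ],
)

```text
time: 20.72
position: [0.492, -0.3692, 0.095]
orientation: [-180.0, 0.0, 56.5]
contact_force: [2.6, -3.1, -3.4]
width: 0.0186
```

```bash
python3 - <<'E'
from h import *
p=shot('side','s14.png')
s=manip.state();print(s['position'],s['contact_force'],s['moment'],s['time'],s['width'])
a=cv2.resize(p['img'][240:400,330:490,::-1],None,fx=4,fy=4,interpolation=cv2.INTER_CUBIC);cv2.imwrite('pics/s14c.png',a)
E
```

```text
[ 0.49269087 -0.36850222  0.09627894] [ 0.4273442  -0.70527177 -0.36384739] [-0.16809322 -0.1540176   0.03936363] 20.775 0.018787283503113136
```

View pics/s14c.png

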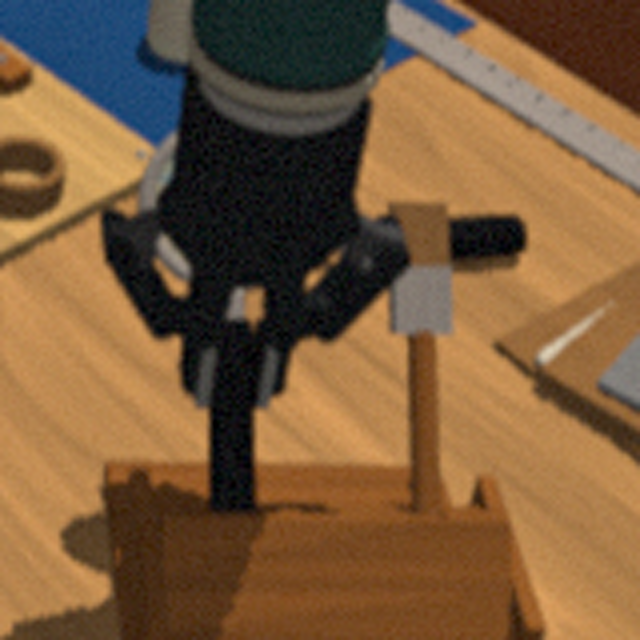

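>>> carry_out(
  increments=[
    {"x":0.64,"y":0,"z":-0.77,"spin":0,"jaw":0},
    {"x":0.64,"y":0,"z":-0.77,"spin":0,"jaw":0},
    {"x":0.64,"y":0,"z":-0.77,"spin":0,"jaw":0},
    {"x":0.64,"y":0,"z":-0.77,"spin":0,"jaw":0},
    {"x":0,"y":0,"z":-2,"spin":0,"jaw":0},
    {"x":0,"y":0,"z":0,"spin":0,"jaw":0},
  ],
)

```text
time: 21.52
position: [0.5079, -0.3491, 0.149]
orientation: [179.7, 0.0, 56.5]
contact_force: [-0.2, 0.1, -0.5]
width: 0.019
```

```bash
python3 - <<'E'
from h import *
p=shot('side','s15.png');tips(p,['magnifier','handle'],k=2)
q=shot('top','t15.png');tips(q,['magnifier','handle'],k=2)
s=manip.state();print(s['position'],s['contact_force'],s['moment'],s['time'],s['width'])
a=cv2.resize(p['img'][200:400,320:520,::-1],None,fx=3,fy=3,interpolation=cv2.INTER_CUBIC);cv2.imwrite('pics/s15c.png',a)
cv2.imwrite('pics/t15c.png',cv2.resize(q['img'][170:310,400:560,::-1],None,fx=4,fy=4,interpolation=cv2.INTER_CUBIC))
E
```

```text
tip_of magnifier 0.69 [ 0.5404 -0.3042  0.2391] [390. 257.]
tip_of magnifier 0.86 [ 0.5349 -0.3037  0.2341] [458. 224.]
tip_of handle 0.82 [ 0.5102 -0.3459  0.1778] [471. 238.]
[ 0.50581193 -0.34785095  0.14522206] [-0.88162488  0.51127437 -0.93343219] [-0.0445104  -0.00587822  0.01135919] 21.825 0.01896680850054411
```

View pics/s15c.png

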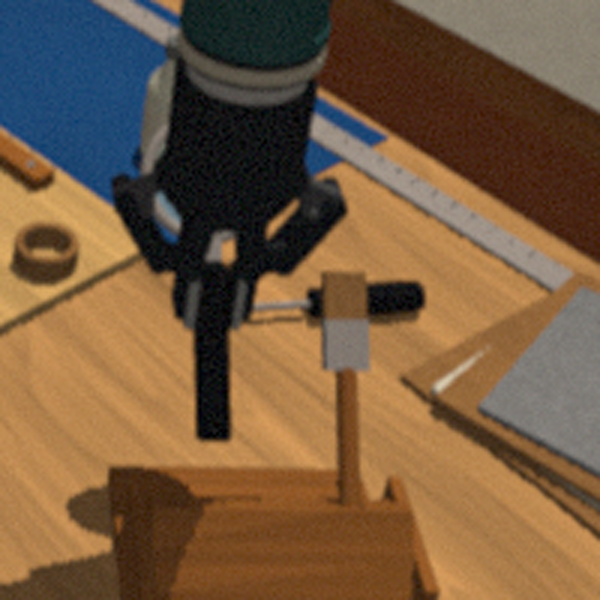

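View pics/t15c.png

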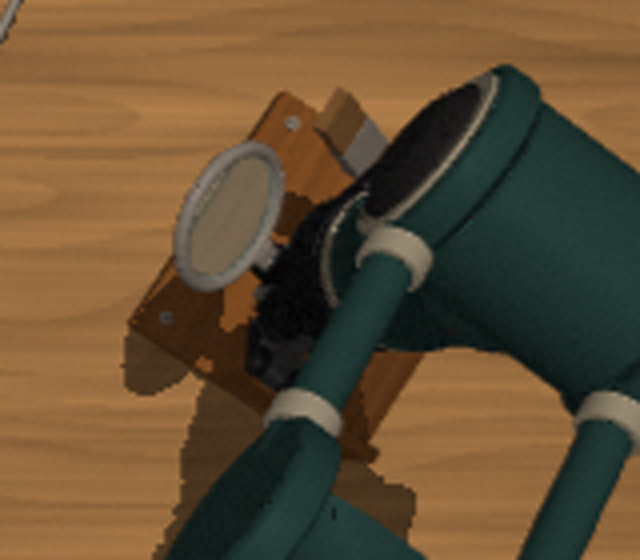

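```bash
python3 - <<'E'
from h import *
for cam,f,box,k in(('top','top0.png',(180,300,425,545),6),('side','side0.png',(330,440,345,475),6)):
    p=optics.read_camera(cam);im=cv2.imread('pics/'+f);a,b,c,d=box
    o=cv2.resize(im[a:b,c:d],None,fx=k,fy=k,interpolation=cv2.INTER_CUBIC)
    az=np.radians(56.5);ex=np.array([np.cos(az),np.sin(az)]);ey=np.array([-ex[1],ex[0]]);O=np.array([.481,-.383])
    def P(x,y,z): return tuple(((px(p,np.r_[O+ex*x+ey*y,z])-[c,a])*k).astype(int))
    def L(A,B,col): cv2.line(o,P(*A),P(*B),col,1)
    L((-.042,-.11,.1),(-.042,.03,.1),(0,255,0))
    for x,col in((-.06,(255,0,0)),(-.075,(0,0,255))): L((x,-.11,.1),(x,.03,.1),col)
    for y in(-.125,.045): L((-.075,y,.016),(.075,y,.016),(0,255,255))
    for x in(-.075,.075): L((x,-.125,.016),(x,.045,.016),(0,255,255))
    L((-.018,-.11,.08),(-.018,.03,.08),(255,255,0))
    o=o[:600];cv2.imwrite('pics/ov_%s.png'%cam,o);print(o.shape)
E
```

```text
(600, 720, 3)
(600, 780, 3)
```

View pics/ov_top.png

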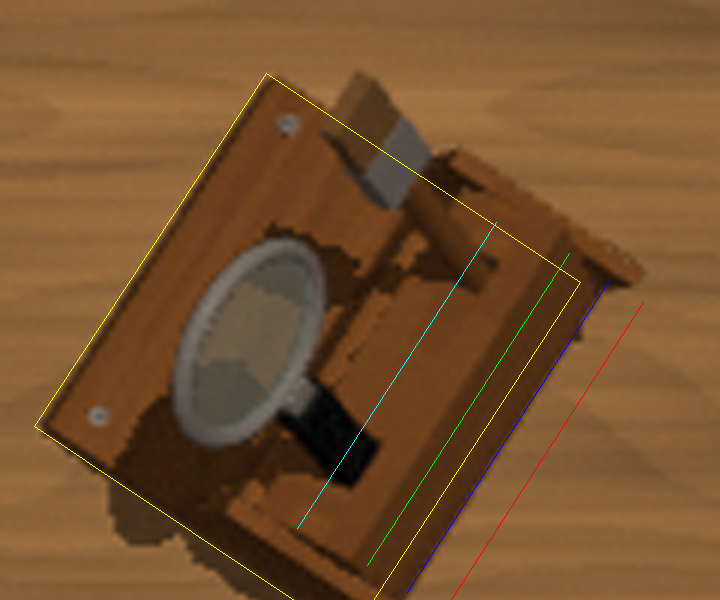

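View pics/ov_side.png

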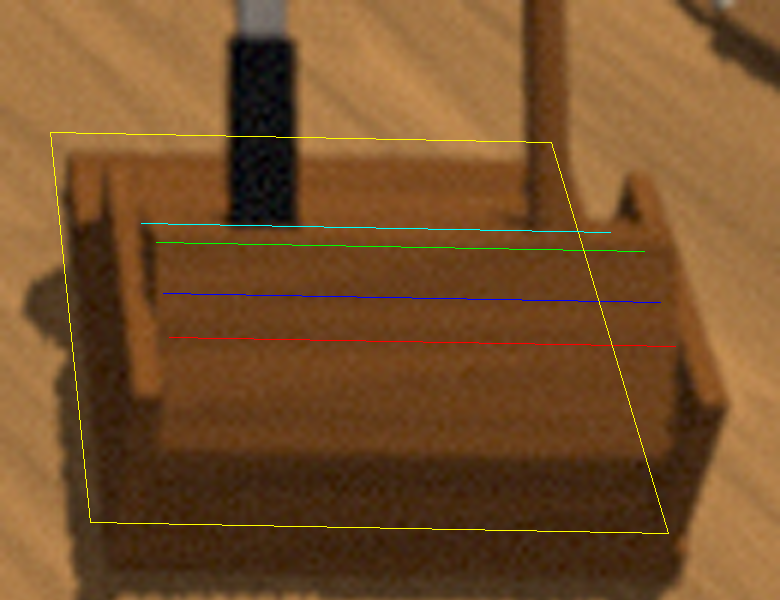

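The magnifier is clear of its socket and still slopes about 50°. The tool can't tilt, so I'll level the lens by pivoting it in the grip, pressing the handle's tail gently down on the fixed block's top ridge.

>>> carry_out(
  increments=[
    {"x":-1.5,"y":0,"z":-0.5,"spin":0,"jaw":0},
    {"x":-1.5,"y":0,"z":0,"spin":0,"jaw":0},
    {"x":-1,"y":0,"z":0,"spin":0,"jaw":0},
    {"x":0,"y":0,"z":0.5,"spin":0,"jaw":0},
    {"x":0,"y":0,"z":0,"spin":0,"jaw":0},
  ],
  squeeze=32,
)

```text
time: 22.55
position: [0.4837, -0.381, 0.145]
orientation: [-179.9, -0.0, 56.5]
contact_force: [0.1, 0.0, -1.3]
width: 0.0188
```

```bash
python3 - <<'E'
from h import *
p=shot('side','s16.png');q=shot('top','t16.png')
s=manip.state();print(s['position'],s['contact_force'],s['moment'],s['time'],s['width'])
a=cv2.resize(p['img'][200:400,320:520,::-1],None,fx=3,fy=3,interpolation=cv2.INTER_CUBIC);cv2.imwrite('pics/s16c.png',a)
E
```

```text
[ 0.48421732 -0.38094684  0.14555064] [ 0.61434639  1.74437598 -0.66742564] [-0.07184789 -0.08903327 -0.05315805] 22.65 0.019129257479235502
```

View pics/s16c.png

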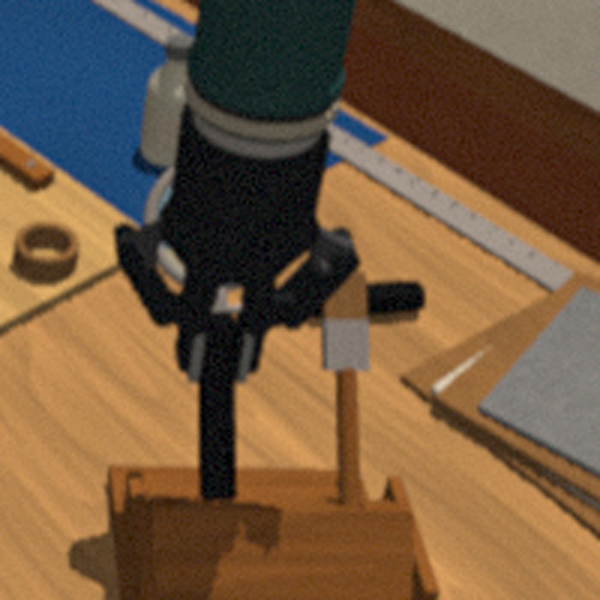

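>>> carry_out(
  increments=[
    {"x":0,"y":0,"z":0.6,"spin":0,"jaw":0},
    {"x":0,"y":0,"z":0.6,"spin":0,"jaw":0},
  ],
)

```text
time: 22.9
position: [0.4845, -0.3811, 0.1336]
orientation: [-180.0, -0.0, 56.5]
contact_force: [-0.3, -0.4, -1.2]
width: 0.0191
```

>>> carry_out(
  increments=[
    {"x":0,"y":0,"z":0.5,"spin":0,"jaw":0},
  ],
)

```text
time: 23.02
position: [0.4842, -0.381, 0.1282]
orientation: [-180.0, -0.0, 56.5]
contact_force: [0.1, -0.1, -0.5]
width: 0.0188
```

>>> carry_out(
  increments=[
    {"x":0,"y":0,"z":0.5,"spin":0,"jaw":0},
  ],
)

```text
time: 23.15
position: [0.4842, -0.3812, 0.1234]
orientation: [-180.0, -0.0, 56.5]
contact_force: [0.5, -0.2, -1.3]
width: 0.0191
```

```bash
python3 - <<'E'
from h import *
p=shot('side','s17.png');q=shot('top','t17.png')
s=manip.state();print(s['position'],s['contact_force'],s['moment'],s['time'],s['width'])
a=cv2.resize(p['img'][200:400,320:520,::-1],None,fx=3,fy=3,interpolation=cv2.INTER_CUBIC)
b=cv2.resize(q['img'][190:310,420:540,::-1],None,fx=3,fy=3,interpolation=cv2.INTER_CUBIC)
o=np.zeros((600,800,3),np.uint8);o[:,:440]=a[:,:440];o[:360,440:]=b;cv2.imwrite('pics/s17c.png',o)
E
```

```text
[ 0.48381753 -0.38095617  0.12296786] [-0.50074204 -0.61347757 -1.66596145] [0.00514425 0.01672258 0.00958601] 23.25 0.01874933747512987
```

View pics/s17c.png

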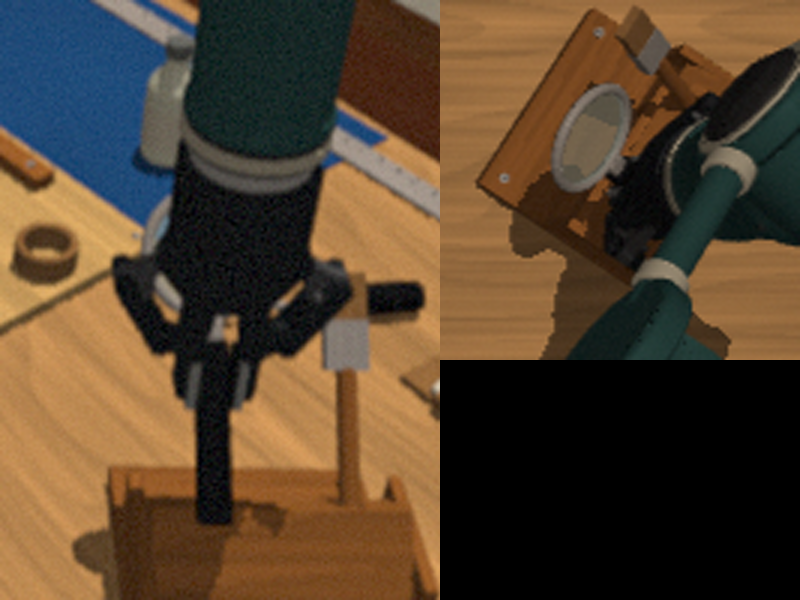

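>>> carry_out(
  increments=[
    {"x":0,"y":0,"z":0.4,"spin":0,"jaw":0},
  ],
)

```text
time: 23.38
position: [0.4846, -0.3818, 0.1203]
orientation: [179.9, 0.0, 56.5]
contact_force: [-0.8, -0.7, 1.1]
width: 0.0187
```

>>> carry_out(
  increments=[
    {"x":0,"y":0,"z":0.4,"spin":0,"jaw":0},
  ],
)

```text
time: 23.5
position: [0.4848, -0.3829, 0.1172]
orientation: [179.8, 0.1, 56.5]
contact_force: [-1.4, -2.4, 5.0]
width: 0.0185
```

>>> carry_out(
  increments=[
    {"x":0,"y":0,"z":0.4,"spin":0,"jaw":0},
  ],
)

```text
time: 23.62
position: [0.4851, -0.3832, 0.1138]
orientation: [179.8, 0.1, 56.5]
contact_force: [-1.2, -2.3, 6.3]
width: 0.0189
```

>>> carry_out(
  increments=[
    {"x":0,"y":0,"z":0.4,"spin":0,"jaw":0},
    {"x":0,"y":0,"z":0.4,"spin":0,"jaw":0},
  ],
)

```text
time: 23.88
position: [0.4854, -0.3833, 0.1061]
orientation: [179.7, 0.1, 56.5]
contact_force: [-1.7, -1.4, 6.5]
width: 0.019
```

>>> carry_out(
  increments=[
    {"x":0,"y":0,"z":0.4,"spin":0,"jaw":0},
    {"x":0,"y":0,"z":0.4,"spin":0,"jaw":0},
  ],
)

```text
time: 24.12
position: [0.4857, -0.3833, 0.0985]
orientation: [179.7, 0.1, 56.5]
contact_force: [-0.2, -0.3, 7.1]
width: 0.0188
```

```bash
python3 - <<'E'
from h import *
p=shot('side','s18.png');q=shot('top','t18.png')
s=manip.state();print(s['position'],s['contact_force'],s['moment'],s['time'],s['width'])
a=cv2.resize(p['img'][200:400,320:520,::-1],None,fx=3,fy=3,interpolation=cv2.INTER_CUBIC)
b=cv2.resize(q['img'][190:310,420:540,::-1],None,fx=3,fy=3,interpolation=cv2.INTER_CUBIC)
o=np.zeros((600,800,3),np.uint8);o[:,:440]=a[:,:440];o[:360,440:]=b;cv2.imwrite('pics/s18c.png',o)
E
```

```text
[ 0.48545992 -0.38345586  0.09793147] [-1.08557614 -3.7456082   5.09023304] [-0.68094261  0.2710041   0.0271548 ] 24.225 0.0189870401925357
```

View pics/s18c.png

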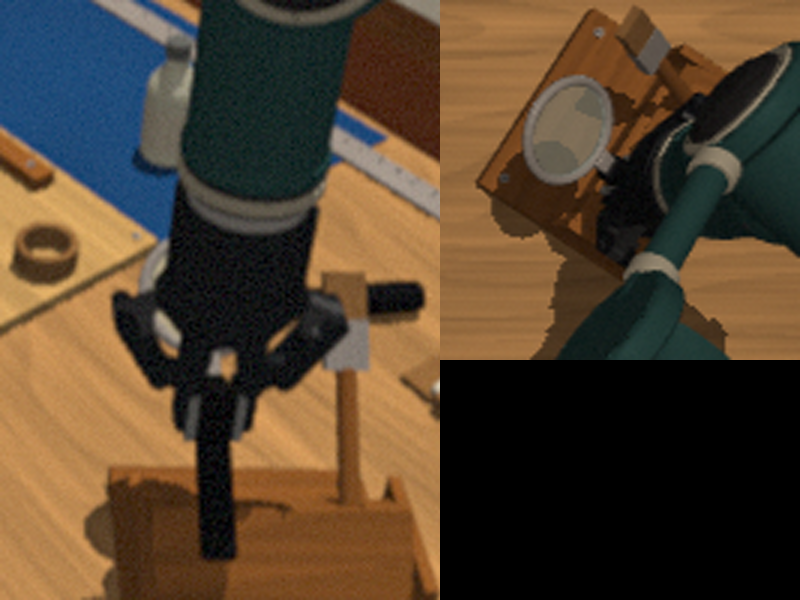

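>>> carry_out(
  increments=[
    {"x":0,"y":0,"z":0.4,"spin":0,"jaw":0},
    {"x":0,"y":0,"z":0.4,"spin":0,"jaw":0},
    {"x":0,"y":0,"z":0.4,"spin":0,"jaw":0},
  ],
)

```text
time: 24.6
position: [0.4864, -0.3833, 0.087]
orientation: [179.6, 0.0, 56.5]
contact_force: [0.0, 1.6, 7.8]
width: 0.0189
```

```bash
cat > look.py <<'E'
from h import *
import sys
n=sys.argv[1]
p=shot('side','s%s.png'%n);tips(p,['magnifier','handle'],k=1)
q=shot('top','t%s.png'%n);tips(q,['magnifier','handle'],k=1)
s=manip.state();print(s['position'],s['contact_force'],s['moment'],s['time'],s['width'])
a=cv2.resize(p['img'][200:400,320:520,::-1],None,fx=3,fy=3,interpolation=cv2.INTER_CUBIC)
b=cv2.resize(q['img'][190:310,420:540,::-1],None,fx=3,fy=3,interpolation=cv2.INTER_CUBIC)
o=np.zeros((600,800,3),np.uint8);o[:,:440]=a[:,:440];o[:360,440:]=b;cv2.imwrite('pics/s%sc.png'%n,o)
E
python3 look.py 19
```

```text
tip_of magnifier 0.66 [ 0.5239 -0.3269  0.151 ] [386. 304.]
tip_of handle 0.58 [ 0.4861 -0.3864  0.1226] [390. 343.]
tip_of magnifier 0.87 [ 0.523  -0.3258  0.147 ] [458. 233.]
tip_of handle 0.65 [ 0.4895 -0.3829  0.1197] [480. 249.]
[ 0.48609347 -0.38345665  0.08650369] [-0.95652364 -1.12334543  7.06212127] [-0.51645237  0.20873847 -0.00562305] 24.9 0.019243396815241287
```

View pics/s19c.png

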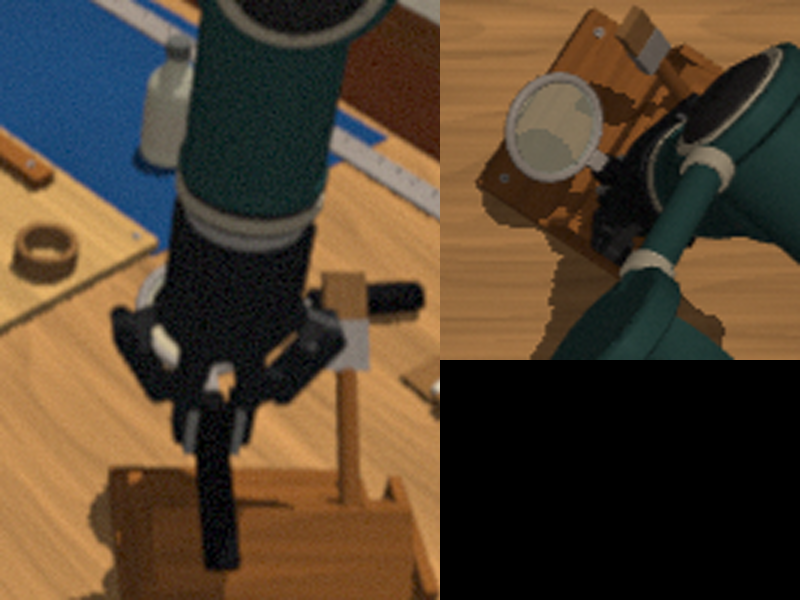

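>>> carry_out(
  increments=[
    {"x":0,"y":0,"z":0.4,"spin":0,"jaw":0},
    {"x":0,"y":0,"z":0.4,"spin":0,"jaw":0},
    {"x":0,"y":0,"z":0.4,"spin":0,"jaw":0},
  ],
)

```text
time: 25.28
position: [0.4872, -0.3828, 0.0753]
orientation: [179.6, -0.0, 56.5]
contact_force: [1.0, 2.5, 11.0]
width: 0.0188
```

```bash
python3 look.py 20
```

```text
tip_of magnifier 0.6 [ 0.5235 -0.3225  0.1238] [382. 314.]
tip_of handle 0.65 [ 0.4845 -0.3874  0.1094] [389. 349.]
tip_of magnifier 0.59 [ 0.5247 -0.3244  0.1179] [454. 232.]
tip_of handle 0.57 [ 0.4879 -0.3848  0.109 ] [480. 249.]
[ 0.48688419 -0.38291363  0.07489287] [1.44474929 0.83560948 8.06637719] [-0.16039399 -0.0526149   0.03000258] 25.575 0.018988511619180828
```

View pics/s20c.png

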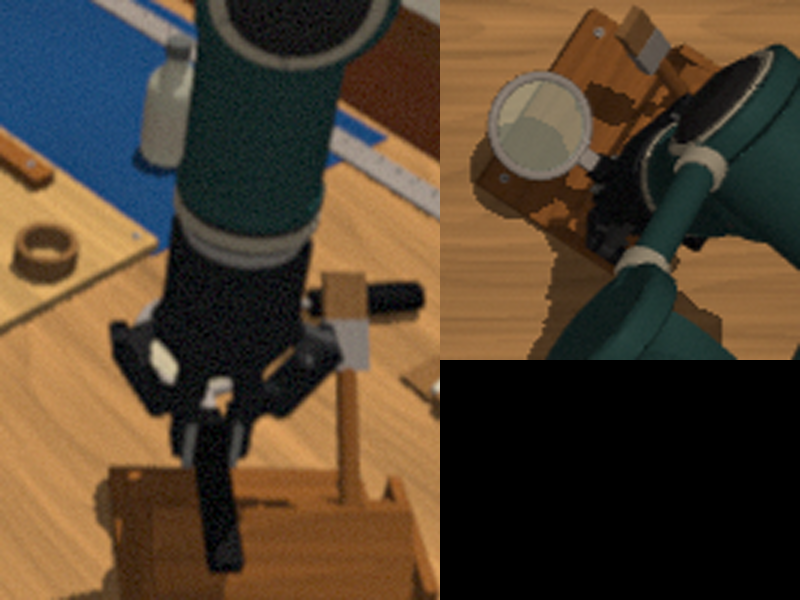

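>>> carry_out(
  increments=[
    {"x":0,"y":0,"z":0.3,"spin":0,"jaw":0},
    {"x":0,"y":0,"z":0,"spin":0,"jaw":0},
  ],
)

```text
time: 25.82
position: [0.4872, -0.3826, 0.0721]
orientation: [179.6, -0.0, 56.5]
contact_force: [2.0, 1.8, 9.1]
width: 0.0191
```

```bash
python3 look.py 21
```

```text
tip_of magnifier 0.95 [ 0.5294 -0.3256  0.1161] [385. 317.]
tip_of handle 0.92 [ 0.4855 -0.3876  0.1092] [389. 349.]
tip_of magnifier 0.69 [ 0.5246 -0.3254  0.1155] [454. 233.]
tip_of handle 0.68 [ 0.4898 -0.3848  0.1047] [479. 249.]
[ 0.48714501 -0.38263053  0.07212491] [2.18993401 1.59987686 8.32758102] [-0.00636646 -0.0607461   0.00026306] 26.125 0.01912858190578912
```

>>> carry_out(
  increments=[
    {"x":0,"y":0,"z":-1,"spin":0,"jaw":0},
    {"x":0,"y":0,"z":-3,"spin":0,"jaw":0},
    {"x":1,"y":0,"z":-4,"spin":0,"jaw":0},
    {"x":5,"y":0,"z":-3,"spin":0,"jaw":0},
    {"x":5,"y":0,"z":0,"spin":-10,"jaw":0},
    {"x":4,"y":0,"z":0,"spin":-10,"jaw":0},
    {"x":2,"y":0,"z":0,"spin":-10,"jaw":0},
    {"x":0,"y":0,"z":0,"spin":-10,"jaw":0},
  ],
  squeeze=45,
)

```text
time: 27.12
position: [0.5655, -0.2313, 0.1784]
orientation: [-179.9, -0.1, 97.0]
contact_force: [0.1, 0.2, -1.2]
width: 0.0188
```

>>> carry_out(
  increments=[
    {"x":0,"y":0,"z":0,"spin":-3.5,"jaw":0},
    {"x":0,"y":0,"z":0,"spin":0,"jaw":0},
  ],
)

```text
time: 27.38
position: [0.5652, -0.2331, 0.1785]
orientation: [-179.9, -0.1, 99.9]
contact_force: [-0.0, -0.2, -1.6]
width: 0.0191
```

```bash
python3 - <<'E'
from h import *
p=shot('side','s22.png');tips(p,['magnifier','handle'],k=1)
q=shot('top','t22.png');tips(q,['magnifier','handle'],k=1)
s=manip.state();print(s['position'],s['orientation'],s['contact_force'],s['time'],s['width'])
X=s['position'];a,b=px(p,X).astype(int),px(q,X).astype(int);print(a,b)
def crop(im,c,w=130,h=150):
    x=max(0,min(640-w,c[0]-w//2));y=max(0,min(480-h,c[1]-h//2-15));print('origin',x,y);return cv2.resize(im[y:y+h,x:x+w,::-1],None,fx=3,fy=4*0.75,interpolation=cv2.INTER_CUBIC)
cv2.imwrite('pics/c22.png',np.hstack([crop(p['img'],a),crop(q['img'],b)]))
E
```

```text
tip_of magnifier 0.79 [ 0.5527 -0.1632  0.2238] [347. 227.]
tip_of handle 0.67 [ 0.5623 -0.2392  0.2143] [375. 247.]
tip_of magnifier 0.96 [ 0.5525 -0.1635  0.219 ] [387. 216.]
tip_of handle 0.59 [ 0.567  -0.2342  0.2142] [421. 209.]
[ 0.56553949 -0.23364073  0.17891109] [-1.79990173e+02 -8.42058183e-03  9.99476718e+01] [ 0.00742841 -0.22334019 -1.45682601] 27.675 0.018778885398609786
[372 259] [417 211]
origin 307 169
origin 352 121
```

View pics/c22.png

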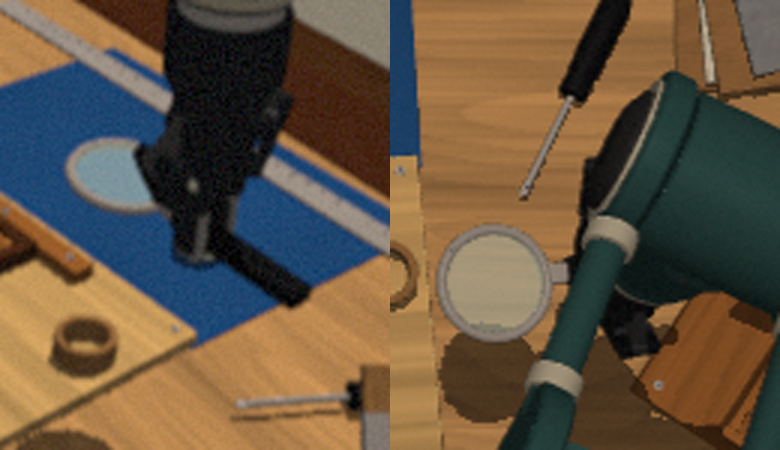

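```bash
cat > fit.py <<'E'
from h import *
from scipy.optimize import least_squares
def model(v,p,q):
    X=v[:3];th=np.radians(v[3]);az=np.radians(v[4])
    u=np.array([np.cos(az)*np.cos(th),np.sin(az)*np.cos(th),np.sin(th)]);w_=np.array([-np.sin(az),np.cos(az),0]);n=np.cross(u,w_)
    t=np.linspace(0,2*np.pi,180)
    def rim(c): return np.array([px(c,X+.04*(np.cos(a)*u+np.sin(a)*w_)+n*s) for a in t for s in(-.004,.004)])
    return rim(p),rim(q),px(p,X-.155*u),u
E
python3 - <<'E'
from fit import *
p=optics.read_camera('side');q=optics.read_camera('top')
so=np.array([307,169]);to=np.array([352,121])
sm=dict(l=65/3+307,t=137/3+169,b=213/3+169);tail=np.array([299,291])/3+so
tm=[(437-390)/3+352,(552-390)/3+352,224/3+121,343/3+121]
def res(v):
    rp,rq,t,u=model(v,p,q)
    return np.r_[rp[:,0].min()-sm['l'],rp[:,1].min()-sm['t'],rp[:,1].max()-sm['b'],(t-tail),rq[:,0].min()-tm[0],rq[:,0].max()-tm[1],rq[:,1].min()-tm[2],rq[:,1].max()-tm[3],(v[4]-100)/1.5]
r=least_squares(res,[.5526,-.1633,.22,3,100],diff_step=1e-3)
print(r.x.round(4),r.fun.round(2))
s=manip.state();print('off',r.x[:3]-s['position'])
E
```

```text
[ 0.5528 -0.163   0.2231  4.1953 99.0716] [-0.97 -0.27  0.37  0.52  0.07 -0.8   0.86 -0.36 -0.07 -0.62]
off [-0.01280572  0.07069133  0.04415751]
```

Fitting the rim in both views gives the lens about 4–5° up from level. I'll go back to the ridge and press a few mm further.

>>> carry_out(
  increments=[
    {"x":0,"y":0,"z":0,"spin":10,"jaw":0},
    {"x":0,"y":0,"z":0,"spin":10,"jaw":0},
    {"x":0,"y":0,"z":0,"spin":10,"jaw":0},
    {"x":0,"y":0,"z":0,"spin":10,"jaw":0},
    {"x":0,"y":0,"z":0,"spin":3.5,"jaw":0},
    {"x":-5.6,"y":0.57,"z":0,"spin":0,"jaw":0},
    {"x":-5.6,"y":0.57,"z":0,"spin":0,"jaw":0},
    {"x":-4,"y":0.4,"z":0,"spin":0,"jaw":0},
  ],
  squeeze=32,
)

```text
time: 28.78
position: [0.4935, -0.3706, 0.1791]
orientation: [180.0, 0.0, 56.4]
contact_force: [0.9, -0.1, -1.8]
width: 0.0185
```

>>> carry_out(
  increments=[
    {"x":-1.5,"y":0.15,"z":0,"spin":0,"jaw":0},
    {"x":0,"y":0,"z":4,"spin":0,"jaw":0},
    {"x":0,"y":0,"z":4,"spin":0,"jaw":0},
    {"x":0,"y":0,"z":1.5,"spin":0,"jaw":0},
    {"x":0,"y":0,"z":0,"spin":0,"jaw":0},
  ],
)

```text
time: 29.4
position: [0.4872, -0.381, 0.0829]
orientation: [-179.8, -0.0, 56.5]
contact_force: [0.0, 0.3, -0.8]
width: 0.0191
```

>>> carry_out(
  increments=[
    {"x":-0.1,"y":0,"z":0.5,"spin":0,"jaw":0},
    {"x":0,"y":0,"z":0.3,"spin":0,"jaw":0},
    {"x":0,"y":0,"z":0.2,"spin":0,"jaw":0},
  ],
)

```text
time: 29.78
position: [0.4875, -0.3834, 0.0749]
orientation: [179.9, 0.0, 56.5]
contact_force: [-0.6, 0.2, -1.6]
width: 0.0187
```

>>> carry_out(
  increments=[
    {"x":0,"y":0,"z":0.2,"spin":0,"jaw":0},
  ],
)

```text
time: 29.9
position: [0.4874, -0.3832, 0.0726]
orientation: [179.9, 0.0, 56.5]
contact_force: [-0.6, 1.1, 4.7]
width: 0.0189
```

>>> carry_out(
  increments=[
    {"x":0,"y":0,"z":0.2,"spin":0,"jaw":0},
  ],
)

```text
time: 30.02
position: [0.4877, -0.3833, 0.0718]
orientation: [179.9, 0.0, 56.5]
contact_force: [-1.1, 3.2, 10.8]
width: 0.0187
```

>>> carry_out(
  increments=[
    {"x":0,"y":0,"z":0.2,"spin":0,"jaw":0},
    {"x":0,"y":0,"z":0.1,"spin":0,"jaw":0},
  ],
)

```text
time: 30.28
position: [0.4884, -0.3836, 0.0697]
orientation: [179.8, -0.0, 56.5]
contact_force: [-0.2, 4.1, 10.5]
width: 0.0187
```

>>> carry_out(
  increments=[
    {"x":0,"y":0,"z":0,"spin":0,"jaw":0},
  ],
)

```text
time: 30.4
position: [0.4884, -0.3836, 0.0697]
orientation: [179.8, -0.0, 56.5]
contact_force: [-0.8, 3.6, 9.4]
width: 0.0191
```

>>> carry_out(
  increments=[
    {"x":0,"y":0,"z":-1,"spin":0,"jaw":0},
    {"x":0,"y":0,"z":-4,"spin":0,"jaw":0},
    {"x":0,"y":0,"z":-6,"spin":0,"jaw":0},
    {"x":4,"y":0,"z":0,"spin":0,"jaw":0},
    {"x":5,"y":0,"z":0,"spin":-10,"jaw":0},
    {"x":5,"y":0,"z":0,"spin":-10,"jaw":0},
    {"x":5,"y":0,"z":0,"spin":-10,"jaw":0},
    {"x":5,"y":0,"z":0,"spin":-10,"jaw":0},
  ],
  squeeze=45,
)

```text
time: 31.4
position: [0.5719, -0.1621, 0.177]
orientation: [180.0, 0.0, 96.8]
contact_force: [0.0, 0.9, -1.2]
width: 0.0186
```

>>> carry_out(
  increments=[
    {"x":5,"y":0,"z":0,"spin":-3.5,"jaw":0},
    {"x":5,"y":0,"z":0,"spin":0,"jaw":0},
    {"x":3,"y":0,"z":0,"spin":0,"jaw":0},
    {"x":0,"y":0,"z":0,"spin":0,"jaw":0},
  ],
)

```text
time: 31.9
position: [0.5512, -0.0332, 0.1769]
orientation: [-180.0, -0.0, 100.2]
contact_force: [0.2, -0.8, -1.1]
width: 0.0192
```

>>> carry_out(
  increments=[
    {"x":5,"y":2.8,"z":0,"spin":0,"jaw":0},
    {"x":5,"y":2.8,"z":0,"spin":0,"jaw":0},
    {"x":3.5,"y":1.8,"z":0,"spin":0,"jaw":0},
    {"x":1.7,"y":0.9,"z":0,"spin":0,"jaw":0},
    {"x":0,"y":0,"z":0,"spin":0,"jaw":0},
  ],
)

```text
time: 32.52
position: [0.6075, 0.1289, 0.1767]
orientation: [-180.0, 0.0, 100.0]
contact_force: [-0.4, -0.2, -2.1]
width: 0.019
```

```bash
cat > look2.py <<'E'
from h import *
import sys
n=sys.argv[1]
p=shot('side','s%s.png'%n);tips(p,['magnifier','handle','joint'],k=1)
q=shot('top','t%s.png'%n);tips(q,['magnifier','handle','joint'],k=1)
s=manip.state();print(s['position'],s['orientation'],s['contact_force'],s['time'],s['width'])
X=s['position']+[0,.035,.03];a,b=px(p,X).astype(int),px(q,X).astype(int)
def crop(im,c,w=100,h=100):
    x=max(0,min(640-w,c[0]-w//2));y=max(0,min(480-h,c[1]-h//2));print('origin',x,y);return cv2.resize(im[y:y+h,x:x+w,::-1],None,fx=4,fy=4,interpolation=cv2.INTER_CUBIC)
cv2.imwrite('pics/c%s.png'%n,np.hstack([crop(p['img'],a),crop(q['img'],b)]))
E
python3 look2.py 23
```

```text
tip_of magnifier 0.81 [0.5963 0.1981 0.2207] [277. 160.]
tip_of handle 0.7 [0.6091 0.1208 0.2126] [297. 173.]
tip_of joint 0.69 [0.5944 0.2184 0.01  ] [274. 225.]
tip_of magnifier 0.63 [0.595  0.1963 0.2166] [209. 193.]
tip_of joint 0.74 [0.5926 0.2075 0.0333] [218. 204.]
[0.60714631 0.12806037 0.17712997] [1.79994848e+02 9.07300017e-03 9.99212050e+01] [-0.2201824   0.77152929 -2.20799441] 32.925 0.018926043371784995
origin 237 119
origin 175 137
```

View pics/c23.png

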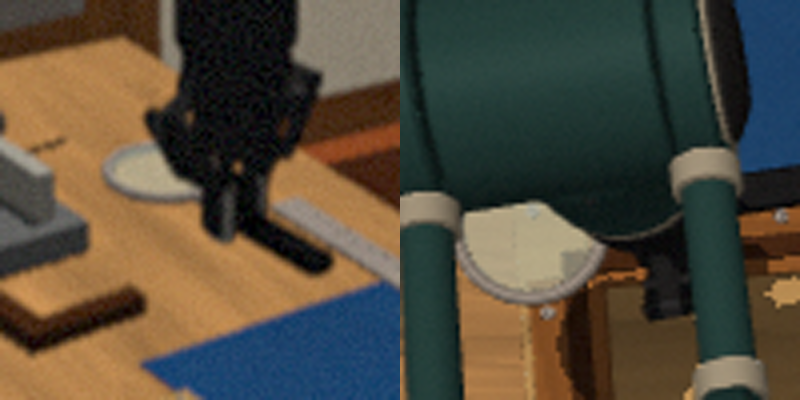

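```bash
python3 - <<'E'
from fit import *
p=optics.read_camera('side');q=optics.read_camera('top')
so=np.array([237,119])
l,t_,b=102/4+237,142/4+119,202/4+119;tail=np.array([321,259])/4+so
tm=[57/4+175,204/4+175,306/4+137]
def res(v,thf=None):
    rp,rq,t,u=model(v,p,q)
    return np.r_[rp[:,0].min()-l,rp[:,1].min()-t_,rp[:,1].max()-b,(t-tail),.5*(rq[:,0].min()-tm[0]),.5*(rq[:,0].max()-tm[1]),rq[:,1].max()-tm[2],(v[4]-100)/1.]
r=least_squares(res,[.595,.199,.22,0,100],diff_step=1e-3)
print(r.x.round(4),r.fun.round(2))
s=manip.state();print('off',r.x[:3]-s['position'])
for th in(-4,-2,0,2,4):
    rr=least_squares(lambda v:res(np.r_[v[:3],th,v[3]]),[.595,.199,.22,100],diff_step=1e-3);print(th,rr.cost.round(2),rr.x.round(4),rr.fun.round(1))
E
```

```text
[ 0.5948  0.1977  0.2171  1.3925 99.6799] [-0.71 -0.36  0.63  0.34 -0.17 -0.91  1.06 -0.27 -0.32]
off [-0.01234356  0.06918837  0.04001204]
-4 11.37 [ 0.5954  0.1978  0.2119 98.9364] [-0.5  2.3  1.5 -0.1 -3.5 -0.5  1.2 -0.3 -1.1]
-2 5.44 [ 0.5952  0.1977  0.2139 99.1831] [-0.6  1.3  1.1  0.1 -2.2 -0.7  1.1 -0.3 -0.8]
0 2.28 [ 0.595   0.1977  0.2158 99.4654] [-0.7  0.3  0.8  0.2 -1.  -0.8  1.1 -0.3 -0.5]
2 1.77 [ 0.5948  0.1976  0.2177 99.7784] [-0.7 -0.7  0.5  0.4  0.2 -0.9  1.  -0.3 -0.2]
4 3.81 [  0.5947   0.1976   0.2195 100.1111] [-0.8 -1.6  0.3  0.5  1.4 -1.1  1.  -0.3  0.1]
```

```bash
python3 - <<'E'
from h import *
p=optics.read_camera('top')
P=np.array([ray(p,np.array(c)/4+[195,165],.030)[:2] for c in [(84,142),(406,117),(424,355),(103,379)]])
m=np.array([[.07,.095],[.07,-.095],[-.07,-.095],[-.07,.095]])
b=P-P.mean(0);H=np.arctan2((m[:,0]*b[:,1]-m[:,1]*b[:,0]).sum(),(m*b).sum());c,s=np.cos(H),np.sin(H);Rm=np.array([[c,-s],[s,c]])
print(np.degrees(H),P.mean(0),(m@Rm.T-b).round(4),'joint',Rm@[.059,.084]+P.mean(0))
# side: joint pixel check
q=optics.read_camera('side')
# side crop s10d corner outer top at (345,150)/6+(220,195); inner corner(345,182)
for uv in((347,152),(345,180)): print(ray(q,np.array(uv)/6+[220,195],.030))
E
```

```text
4.953478572145512 [0.53851889 0.11306959] [[-0.     -0.0001]
 [-0.0001 -0.0004]
 [ 0.0006 -0.0007]
 [-0.0005  0.0013]] joint [0.5900454  0.20185033]
[0.59892204 0.2060512  0.03      ]
[0.58543642 0.18470654 0.03      ]
```

>>> carry_out(
  increments=[
    {"x":0.57,"y":-0.2,"z":2,"spin":0,"jaw":0},
    {"x":0,"y":0,"z":2.5,"spin":0,"jaw":0},
    {"x":0,"y":0,"z":2.5,"spin":0,"jaw":0},
    {"x":0,"y":0,"z":1.2,"spin":0,"jaw":0},
    {"x":0,"y":0,"z":0.5,"spin":0,"jaw":0},
    {"x":0,"y":0,"z":0,"spin":0,"jaw":0},
    {"x":0,"y":0,"z":0,"spin":0,"jaw":0},
  ],
)

```text
time: 34.0
position: [0.6052, 0.1345, 0.0911]
orientation: [179.9, -0.0, 100.0]
contact_force: [0.1, -0.2, -1.0]
width: 0.0189
```

```bash
python3 look2.py 24
```

```text
tip_of magnifier 0.9 [0.5939 0.2037 0.1303] [276. 190.]
tip_of handle 0.69 [0.6057 0.1309 0.1263] [294. 202.]
tip_of joint 0.81 [0.5939 0.2031 0.0333] [277. 220.]
tip_of magnifier 0.67 [0.5906 0.2025 0.1321] [213. 200.]
tip_of joint 0.87 [0.5907 0.2059 0.0345] [219. 204.]
[0.60434496 0.13427977 0.09016629] [1.79984590e+02 6.75217456e-04 9.99864984e+01] [ 0.38764508 -0.74015908 -0.11543176] 34.4 0.01890964757773613
origin 235 147
origin 179 144
```

View pics/c24.png

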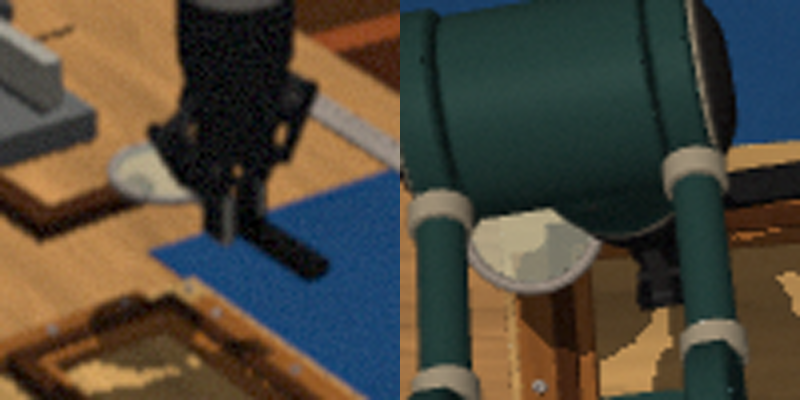

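```bash
python3 - <<'E'
from fit import *
p=optics.read_camera('side');q=optics.read_camera('top')
so=np.array([235,147])
l,t_,b=107/4+235,143/4+147,204/4+147;tail=np.array([318,266])/4+so
tm=[68/4+179,202/4+179,293/4+144]
def res(v):
    rp,rq,t,u=model(v,p,q)
    return np.r_[rp[:,0].min()-l,rp[:,1].min()-t_,rp[:,1].max()-b,(t-tail),.5*(rq[:,0].min()-tm[0]),.5*(rq[:,0].max()-tm[1]),rq[:,1].max()-tm[2],(v[4]-100)/1.]
r=least_squares(res,[.592,.203,.13,0,100],diff_step=1e-3)
print(r.x.round(4),r.fun.round(2))
im=p['img'][:,:,::-1].copy();cv2.imwrite('pics/f.png',im)
cv2.imwrite('pics/fc.png',cv2.resize(im[195:295,220:340],None,fx=5,fy=5,interpolation=cv2.INTER_CUBIC))
s=manip.state();print(s['position'],s['joint_velocities'].round(2),s['time'])
E
```

```text
[ 0.5934  0.2034  0.1302  1.3661 99.6984] [-0.33 -0.55  0.9   0.28 -0.27 -1.1   1.01 -0.06 -0.3 ]
[0.60428884 0.13425172 0.09004414] [-0.06  0.11  0.03  0.07  0.01 -0.08] 34.5
```

View pics/fc.png

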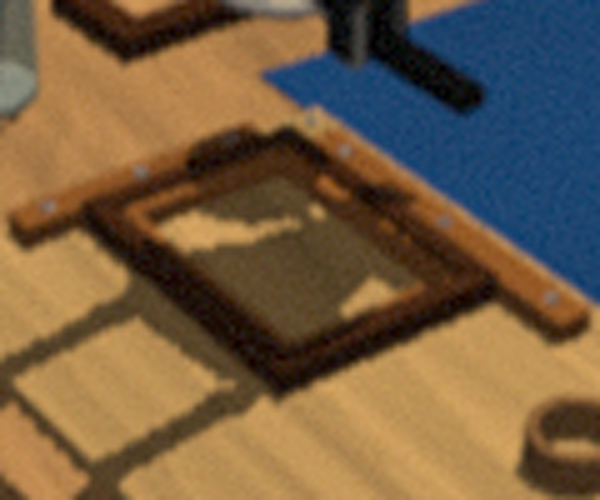

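View pics/f.png

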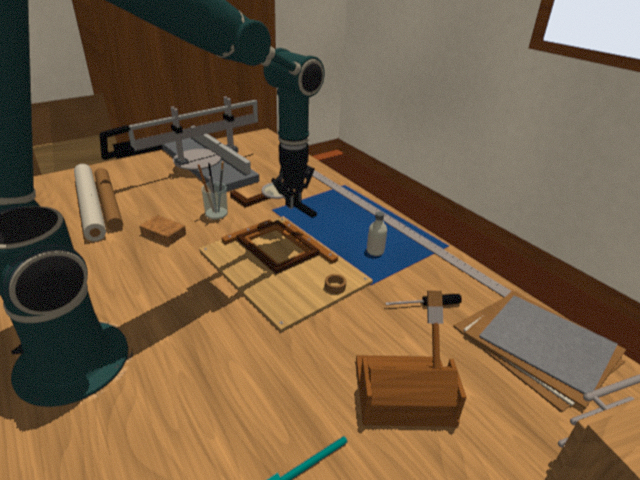

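The final picture shows the frame flush at (240–318, 222–270), with the tape, glue, brush and screwdriver where they were. The lens fit puts it at (0.593, 0.203, 0.130) m, directly over the joint and tilted about 1.4°.

```bash
python3 -c "
from cell import manip
print(manip.sign_off())"
```

```text
the job is handed in; nothing more can be done
None
```

The frame is flush in the fence corner, and the magnifier is held still over its mitre joint. I handed the job in at about 34.5 s of the 72 s.

**Frame:** I slid it with the shut fingers from inside its opening, first to the far fence and then to the left one. A second push at the far fence confirmed it was seated. Both cameras then showed no gap at either fence, and the side view still showed none at the end.

**Magnifier:** I drew it out along its slope. The tool can't tilt, so I levelled the lens by pivoting the handle in the grip, with its tail pressed on the ridge of the fixed stand's block (up to about 11 N). A second press took out a leftover tilt of about 4°.

**Last checks:**

| Check | Result |
|---|---|
| Lens centre, fitted | (0.593, 0.203, 0.130) m |
| Joint, estimated from several measurements | (0.592, 0.203, 0.030) m |
| Lens height above the frame | about 10 cm |
| Lens tilt | about 1.4°, the trained networks' points suggest up to 3° |
| Other things | the tape, glue, brush and screwdriver looked unmoved in the last side picture |

**What failed or disagreed:**
- **First push missed:** the fingertips sit about 20 mm above the reported TCP, so the first pass went over the rail without moving the frame. I corrected for this from the pictures.
- **Joint position:** the networks and my own fit differed by up to about 5 mm, so I aimed in between.
- **Top view:** the arm partly hid the lens from the top camera at the end.

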